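# Pack the sample carrier and close the transport case

### The arm

A 6-joint arm with a two-finger parallel gripper is mounted at the origin on the work surface. World frame = base frame: x ahead of the robot, y to its left, z up, the work surface at z = 0. Lengths are in mm, angles in rad, forces in N, time in s.
With the tool pointing down it reaches from about 275 to 1000 mm from the base axis. Payload 8.4 kg.
Tool frame: the origin (TCP) lies midway between the tips of the shut fingers; the grasp point (between the pads) lies 19 mm behind it; z points along the fingers, y is the line along which they close (so a half turn about z gives the same grasp; the last joint's range is limited). The gripper opens to 85 mm and grips with 20 to 120 N. Pads are 22 mm wide; open, the fingers measure 114 mm over their backs; the gripper's body (76 mm by 85 mm) begins 54 mm behind the grasp point. The pads swing forward as they close: fully open they stand 13 mm farther back than shut.
Start: joints at [-1.204, 0.353, 1.633, -0, 1.155, -0.002], TCP at [225.309, -582.978, 231.281] pointing down, gripper open.
Joint ranges: [-2.63, 2.63], [-0.92, 2.1], [0.06, 2.66], [-1.3, 4.44], [0, 2.69], [-3.02, 3.02]. Speed limits (rad/s): [2.22, 2.22, 2.79, 3.14, 3.14, 3.14].

### API

Orientations are given as [roll, pitch, yaw] about the fixed x, y, z axes, in that order (R = Rz(yaw) Ry(pitch) Rx(roll)).
In Python, from rig import r, cams gives the robot as it stands. The module is installed in compiled form; this text tells all that it offers.
- The arm moves only by the tool send_rows, never from a script. Its argument "targets" is one flat list of numbers, 7 for each row, row after row: the shift along the tool's x, y, z in m, then the turn, a rotation vector about the tool's x, y, z in rad, then the opening, from -1 (shut) to 1 (fully open). In form: [tx, ty, tz, wx, wy, wz, fingers, tx, ty, tz, wx, wy, wz, fingers, ...]. A call has 1 to 12 rows; each row is the pose to reach, as a shift and turn from the pose commanded when the call began, along the tool's axes at that moment; what a row does not reach only later rows make up. A row lasts 1/12 s, in which the tool goes at most 41.7 mm and 7.16 degrees, less where a joint would pass 70% of its speed; a pose out of reach is approached as far as the arm can. A call with a gripper value outside its range is refused whole. The fingers move at their own pace and stop on an object; "grip_force" is the grip in N (left out, the last holds). Time passes only in rows, so rows that repeat a pose let the fingers close. It gives the time, the measured TCP pose, the force, the opening and the grip force at its end, in the units of the state.
- r.sense(): the state, without advancing time (a new reading comes with each control period).
- cams.grab_frame(name): name is "side" or "top" or "wrist"; returns a dict with "color" (480x640x3 uint8, blue, green, red), "fx", "fy", "cx", "cy" (pixels), "xyz" and "attitude" of the camera in the world. Camera axes: x right, y down, z forward; pixel columns grow to the right and rows downward; lengths in mm; the calibration is good to about 2 mm. A picture is of the moment at which its call begins. There is no depth.
- r.sign_off(): hands the job in; it is judged then, once.
The state is a dict: "clock": time; "qpos": joint angles; "qvel": joint speeds; "joint_efforts": joint torques, N m; "eef_pos": TCP position; "tcp_rot": TCP orientation; "contact_force": force on the tool from outside, world axes, zero at the start; "wrist_torque": the same for the moment, N m; "opening": opening from 0.0 (shut) to 1.0 (fully open); "grasp_force": force on a finger pad.
Only numpy, scipy, OpenCV 4.12 (cv2) and the standard library are available. Lean on these libraries where they do the work, as an engineer would, in place of code of your own. Each camera call takes 0.05 s, during which the arm holds its last target. There are 200 camera calls.

### The job

Pack the white sample carrier with the yellow band for transport: lift the case's lid open until it rests back on its stop, lay the carrier flat on the floor of the case's dark bed, then lower the lid fully shut without letting it slam, and last of all swing the red clamp down flat onto the lid. The carrier has to lie on one of its broad windowed faces or the lid will not shut. Leave the blue cold pack and everything else on the bench where it stands.

Things in the scene. Friction and masses are not known exactly. Their poses are not given: they have to be found in the camera images.
- case: Blue hard-shell case fixed to the bench, 136 (x) x 180 (y) x 58 mm high without lid. Origin: centre of its underside; x to the hinge side, y to the clamp end, z up. Walls 6, floor 8 mm. A dark bed 36 mm high inside leaves a channel 66 (x) by 152 mm (y) for the carrier, and across its middle a finger cut-out 60 mm wide (y) by 124 mm (x), both down to the floor.
- case_in (a point): Centre of the case's inner floor, axes as the case's. The carrier's middle ends 20 mm above this point.
- lid (a joint): Lid angle in rad: 0 shut, 1.75 resting on its stop, just past upright. Hinged along case y. It falls under its own weight (0.25 kg) on either side of upright.
- lid_hinge (a point): Centre of the lid's hinge line, 72 mm in case +x and 64 mm above the case's origin; turns with the lid.
- lid_handle (a point): Centre of the lid's white bar handle: round bar 10 mm thick, 90 mm long along case y, its axis 32 mm above the lid's top face; when shut it lies 120 mm in case -x from the hinge line and 38 mm above it. The lid's free edge is 22 mm farther from the hinge than the bar. Pale lid 140 x 184 x 12 mm.
- clamp (a joint): Angle of the red clamp lever in rad: 0 flat on the lid, about 1.57 upright, 2.1 leaning outward at the end of its travel. Stays where it is left (friction; about 1 N at the tip). Hinged along case x at the case's +y end.
- clamp_hinge (a point): The clamp's hinge axis, 102 mm in case +y and 64 mm above the case's origin.
- clamp_tip (a point): Middle of the clamp's outer face near its free end, 65 mm from the hinge; when down it lies at 37 mm case +y, 80 mm above the case's origin, pointing inward over the lid. Lever 26 mm wide, 8 mm thick.
- carrier: Sealed white sample carrier, rigid box 40 (x) x 56 (y) x 140 mm (z), about 0.3 kg, with a yellow band near its top end and clear windows with red-capped tubes on its two broad (x) faces. Starts standing in one bay of the stand. Origin: centre of its underside when standing; z along its length.
- carrier_mid (a point): Middle of the carrier, 70 mm along z from its origin; axes as the carrier's.
- stand: Fixed two-bay aluminium stand, base 100 (x) x 210 (y) x 10 mm; bays centred 52.5 mm either side in y, each a pocket 50 x 66 mm with white rims up to 28 mm above the bench; rear rail at x = +47 mm, up to 65 mm high. Origin: centre of its underside.
- cold_pack: Blue cold pack 36 x 58 x 128 mm standing in the stand's other bay; not to be moved. Origin: centre of its underside.
- spray: Disinfectant bottle, 60 mm across, 150 mm tall, behind the stand; bystander. Origin: centre of its underside.
- jar: Amber jar with red cap, 64 mm across, 75 mm tall, beyond the case; bystander. Origin: centre of its underside.
- dish: Steel bowl 100 mm across, 35 mm tall, on the robot's side of the case; bystander. Origin: centre of its underside.
- glove_box: Pale cardboard glove box 75 x 130 x 50 mm, on the robot's side of the stand; bystander. Origin: centre of its underside.
- timer: Grey bench timer 70 x 100 x 28 mm in the middle of the bench, towards the back; bystander. Origin: centre of its underside.
There are look-alikes about, which are no part of the job. What is shaped like the carrier but pink is not meant.

How it is judged:
By the outcome, as a careful person would: the job done as asked, in the order asked, and still so for the second after the job is handed in, with the robot touching nothing.
It also fails if it takes over 72 s, if anything falls off the work surface, if the arm or the gripper's body presses on something with over 40 N, if the wrist force passes 120 N, or if a joint passes its speed limit or range.

## Working session

There is one attempt and no reset: what is moved stays moved. The work goes in short steps, Python scripts to look and compute and a tool call to move; the robot and the scene stay as the last step left them, time stands still between calls to the robot, and variables do not carry over. Pictures are saved under pics/ and viewed, at most 10 in all, crops included, and the job is handed in when it is done.

Besides the shell and the picture viewer there is one more tool, called after ">>>" by a JSON object that holds its "name" and its "arguments". send_rows: Moves the arm, as the interface text tells. Its arguments: {"type":"object","properties":{"targets":{"type":"array"},"grip_force":{"type":"number"}},"required":["targets"]}

```bash
mkdir -p pics; python3 - <<'E'
from rig import r,cams
import cv2,json,numpy as np
for n in ["side","top"]:
    f=cams.grab_frame(n); cv2.imwrite(f"pics/{n}0.png",f["color"])
    print(n,{k:np.round(v,3).tolist() for k,v in f.items() if k!="color"})
print(r.sense())
E
```

```text
side {'fx': 443.986, 'fy': 443.986, 'cx': 319.26, 'cy': 238.569, 'xyz': [506.895, 754.719, 764.185], 'attitude': [-2.289, 0.011, -3.138]}
top {'fx': 458.526, 'fy': 458.526, 'cx': 315.787, 'cy': 242.616, 'xyz': [431.481, -14.383, 969.262], 'attitude': [-3.024, -0.01, -1.573]}
{'clock': 0.1, 'qpos': array([-1.20442340e+00,  3.53573928e-01,  1.63407162e+00, -2.05799655e-05,
        1.15518202e+00, -2.39684575e-03]), 'qvel': array([-5.31469169e-05, -2.00880034e-03, -1.68827304e-03, -7.42546377e-04,
        3.12859483e-04, -4.81883013e-04]), 'joint_efforts': array([-8.37490134e-04, -6.06357622e+01, -3.42819715e+01, -2.00128554e-06,
        3.93602822e-03,  2.49171239e-05]), 'eef_pos': array([ 225.13509269, -582.58415628,  230.63477146]), 'tcp_rot': array([-3.14035769e+00,  1.58577187e-05,  3.68778105e-01]), 'contact_force': array([0.36779331, 0.18566749, 0.22199309]), 'wrist_torque': array([ 0.02966943,  0.00282383, -0.03822035]), 'grasp_force': 0.0, 'opening': 0.9979437395141157}
```

View pics/side0.png

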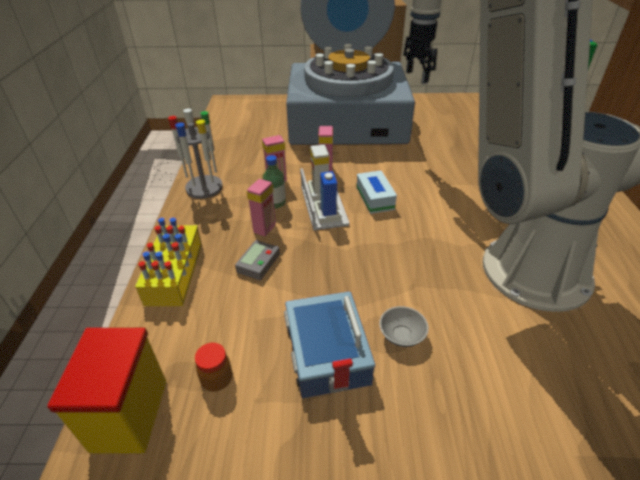

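View pics/top0.png

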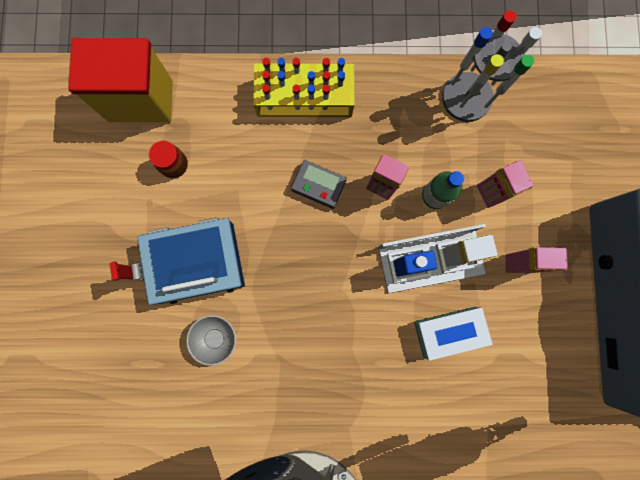

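The side view shows the case at about (328,345) with its handle at (352,325) and its clamp at (342,375). The white carrier is at (320,160), behind the cold pack at (328,195). In the top view the case is at (190,262) with the handle at (188,284) and the clamp leaning outward at (120,271). The carrier's top is at (480,248), the cold pack is at (415,262), and a pink look-alike stands at (545,258).

```bash
cat > h.py <<'E'
import numpy as np,cv2
from scipy.spatial.transform import Rotation as R
from rig import r,cams
def rot(a): return R.from_euler('xyz',a).as_matrix()
def ray(f,p):
    d=np.array([(p[0]-f['cx'])/f['fx'],(p[1]-f['cy'])/f['fy'],1.]); d=rot(f['attitude'])@d
    return np.array(f['xyz'],float),d/np.linalg.norm(d)
def plane(f,p,z):
    o,d=ray(f,p); return o+d*(z-o[2])/d[2]
def proj(f,P):
    c=rot(f['attitude']).T@(np.array(P)-f['xyz']); return np.array([f['fx']*c[0]/c[2]+f['cx'],f['fy']*c[1]/c[2]+f['cy']])
def tri(f,p,g,q):
    o,d=ray(f,p);e,k=ray(g,q); A=np.c_[d,-k]; s=np.linalg.lstsq(A,e-o,rcond=None)[0]
    a=o+d*s[0];b=e+k*s[1]; return (a+b)/2,np.linalg.norm(a-b)
def blobs(f,lo,hi,roi,amin=25):
    x0,y0,x1,y1=roi; h=cv2.cvtColor(f['color'],cv2.COLOR_BGR2HSV)[y0:y1,x0:x1]
    m=cv2.inRange(h,np.array(lo),np.array(hi)); out=[]
    for c in cv2.findContours(m,cv2.RETR_EXTERNAL,cv2.CHAIN_APPROX_NONE)[0]:
        if cv2.contourArea(c)>=amin:
            (cx,cy),wh,a=cv2.minAreaRect(c); out.append(((cx+x0,cy+y0),cv2.contourArea(c),np.round(cv2.boxPoints(((cx+x0,cy+y0),wh,a)),1).tolist()))
    return out
E
python3 - <<'E'
from h import *
T=cams.grab_frame("top");S=cams.grab_frame("side")
for nm,f,rois in [("top",T,dict(handle=(140,225,245,305),carr=(430,225,510,285))),("side",S,dict(handle=(285,290,375,370),carr=(295,135,345,235)))]:
    for k,ro in rois.items():
        print(nm,k,"white")
        for b in blobs(f,(0,0,165),(180,45,255),ro): print(b)
    for k,ro in [("red",(90,240,150,310) if nm=="top" else (320,350,365,400))]:
        for lo,hi in [((0,150,90),(6,255,255)),((172,150,90),(180,255,255))]: print(nm,k,blobs(f,lo,hi,ro))
a=cv2.resize(T['color'][215:315,95:255],(640,400),interpolation=2)
b=cv2.resize(T['color'][215:300,370:580],(800,324),interpolation=2)
c=cv2.resize(S['color'][285:400,270:390],(417,400),interpolation=2)
d=cv2.resize(S['color'][120:240,270:390],(400,400),interpolation=2)
o=np.zeros((600,800,3),np.uint8)
o[:300,:480]=cv2.resize(a,(480,300)); o[:300,480:793]=cv2.resize(c,(313,300)); o[300:543,:600]=cv2.resize(b,(600,243)); o[300:500,600:]=cv2.resize(d,(200,200))
cv2.imwrite("pics/crop1.png",o)
E
```

```text
top handle white
((187.564697265625, 283.8163146972656), 170.5, [[161.60000610351562, 286.8999938964844], [212.6999969482422, 276.5], [213.5, 280.70001220703125], [162.39999389648438, 291.1000061035156]])
top carr white
((456.3499984741211, 273.0500030517578), 349.0, [[427.29998779296875, 275.8999938964844], [481.29998779296875, 257.8999938964844], [485.3999938964844, 270.20001220703125], [431.3999938964844, 288.20001220703125]])
((463.12351989746094, 247.80588340759277), 800.5, [[429.1000061035156, 240.8000030517578], [491.0, 227.0], [497.20001220703125, 254.8000030517578], [435.20001220703125, 268.6000061035156]])
((457.571325302124, 230.8708987236023), 92.5, [[429.6000061035156, 234.10000610351562], [484.70001220703125, 223.5], [485.5, 227.6999969482422], [430.3999938964844, 238.3000030517578]])
top red [((120.87772941589355, 269.58296966552734), 260.5, [[109.4000015258789, 262.20001220703125], [130.10000610351562, 259.5], [132.39999389648438, 276.8999938964844], [111.69999694824219, 279.70001220703125]])]
top red []
side handle white
((352.77833557128906, 314.21090507507324), 187
[... 233 characters left out ...]
], [338.6000061035156, 194.8000030517578], [347.6000061035156, 221.8000030517578], [342.5, 223.5]])
((311.57295417785645, 193.63345336914062), 136.0, [[300.1000061035156, 170.3000030517578], [307.70001220703125, 167.89999389648438], [323.0, 217.0], [315.5, 219.3000030517578]])
((319.1081066131592, 150.14864826202393), 122.0, [[310.8999938964844, 146.1999969482422], [325.6000061035156, 143.6999969482422], [327.3999938964844, 154.10000610351562], [312.6000061035156, 156.60000610351562]])
side red [((342.0675678253174, 363.9054069519043), 93.0, [[332.5, 362.20001220703125], [350.5, 359.20001220703125], [351.6000061035156, 365.6000061035156], [333.6000061035156, 368.6000061035156]])]
side red []
```

View pics/crop1.png

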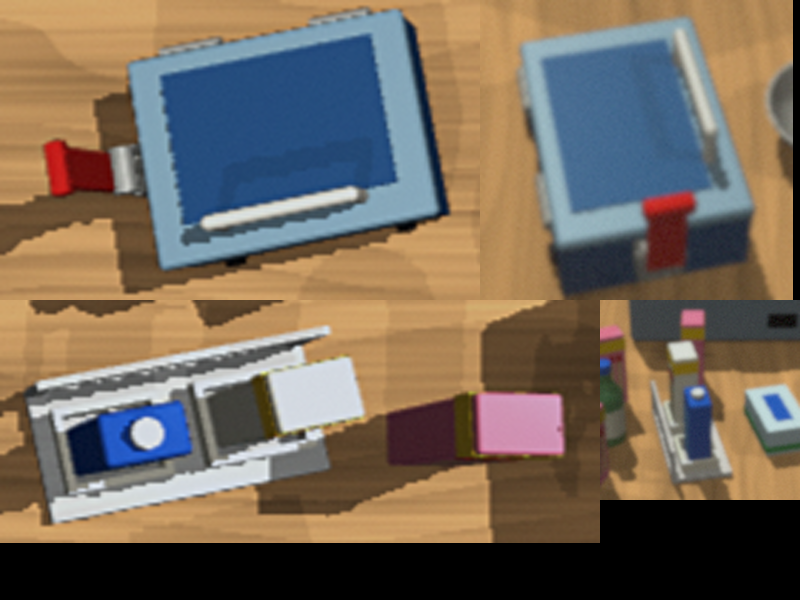

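The crops show the lid's corners in the top view at (138,236), (229,219), (243,286) and (149,304). The handle's ends are at (163,289) and (216,279). The carrier's top corners are at (464,245), (493,241), (497,259) and (468,265). The pink look-alike is well clear, to the right.

```bash
python3 - <<'E'
from h import *
np.set_printoptions(precision=1,suppress=True)
T=cams.grab_frame("top");S=cams.grab_frame("side")
print("handle",tri(T,(188.3,284),S,(352.8,314.2)))
print("carrtop",tri(T,(480.6,252.6),S,(319.1,150.1)))
L=[plane(T,p,70) for p in [(138.3,236),(229,219),(242.7,286),(149.3,304.3)]]
print("lid",np.array(L),np.mean(L,0),[np.linalg.norm(L[i]-L[(i+1)%4]) for i in range(4)])
for e in (L[1]-L[0],L[2]-L[3],L[0]-L[3],L[1]-L[2]): print("yaw deg",np.degrees(np.arctan2(e[1],e[0])))
H=[plane(T,p,102) for p in [(162.7,289),(216,279.3)]]; e=H[1]-H[0];print("bar",H,np.mean(H,0),np.linalg.norm(e),np.degrees(np.arctan2(e[1],e[0])))
for z in (140,146,150):
  C=np.array([plane(T,p,z) for p in [(463.8,245.5),(493.2,241),(497.4,259.1),(468,264.7)]])
  print("carr",z,C.mean(0),[np.linalg.norm(C[i]-C[(i+1)%4]) for i in range(4)],[np.degrees(np.arctan2(*(C[i]-C[j])[[1,0]])) for i,j in((1,0),(2,3),(0,3),(1,2))])
  P=C.mean(0);print("  in side",proj(S,P))
C=[plane(T,p,120) for p in [(109.4,262.2),(111.7,279.7)]];print("clamp",C)
ct=[tri(T,(110.5,271),S,(342,363))];print(ct)
# gripper image check: stand rail top-edge ends, pink, glove box
print("pink",plane(T,(552,258),150),"glove",plane(T,(455,333),50))
print("rail",[plane(T,p,65) for p in [(382,245),(484,226)]])
E
```

```text
handle (array([454.3, 216.5, 104. ]), np.float64(2.7233858486344413))
carrtop (array([ 514.2, -321.1,  146. ]), np.float64(7.815669760608542))
lid [[551.  326.6  70. ]
 [584.9 148.8  70. ]
 [452.5 119.5  70. ]
 [417.5 299.6  70. ]] [501.5 223.6  70. ] [np.float64(180.95503165344323), np.float64(135.59198547798914), np.float64(183.45855862233245), np.float64(136.18886764682946)]
yaw deg -79.19616513147962
yaw deg -78.99371028868353
yaw deg 11.447295931132553
yaw deg 12.507773002949888
bar [array([446.4, 264.5, 102. ]), array([464.4, 165.1, 102. ])] [455.4 214.8 102. ] 100.9857715953679 -79.72495806671171
carr 140 [ 510.9 -323.   140. ] [np.float64(54.88851890747289), np.float64(33.75268583204595), np.float64(55.054351912585076), np.float64(35.6546348404636)] [np.float64(-81.36352480228308), np.float64(-79.3790200472633), np.float64(10.111424974752296), np.float64(10.420106130121324)]
  in side [321.7 151.8]
carr 146 [ 510.4 -320.7  146. ] [np.float64(54.49138124211247), np.float64(33.508473324261196), np.float64(54.65601438733036), np.float64(35.396661065224826)] [np.float64(-81.36352480228305), np.float64(-79.37902004726334), np.float64(10.111424974752326), np.float64(10.42010613012123)]
  in side [321.9 150.3]
carr 150 [ 510.  -319.2  150. ] [np.float64(54.226622798538784), np.float64(33.345664985738125), np.float64(54.39045603716048), np.float64(35.22467854839909)] [np.float64(-81.36352480228302), np.float64(-79.37902004726332), np.float64(10.111424974752344), np.float64(10.420106130121168)]
  in side [322.  149.3]
clamp [array([495.5, 358.7, 120. ]), array([463.3, 352.9, 120. ])]
[(array([478.4, 346.8, 140.8]), np.float64(0.6075782994943845))]
pink [ 500.  -447.8  150. ] glove [ 359.7 -298.5   50. ]
rail [array([ 533.4, -154.9,   65. ]), array([ 571.5, -360. ,   65. ])]
```

```bash
cat >> h.py <<'E'
np.set_printoptions(precision=4,suppress=True)
CC=np.array([502,223.5,0.]);CY=0.187
def cw(x,y,z): return CC+R.from_euler('z',CY).apply([x,y,z])   # case -> world
def delta(pos,Rt,s=None):
    s=s or r.sense(); R0=R.from_euler('xyz',s['tcp_rot'])
    return np.r_[R0.inv().apply(np.array(pos)-s['eef_pos'])/1000,(R0.inv()*Rt).as_rotvec()]
def down(yaw,tilt=0.): # tilt>0: rotation about tool y
    return R.from_euler('xyz',[np.pi,0,yaw])*R.from_euler('y',tilt)
E
python3 - <<'E'
from h import *
print(delta(cw(-48,0,190),down(CY+np.pi/2)))
E
```

```text
[ 0.5016 -0.661   0.0413 -0.0004 -0.0003 -1.389 ]
```

>>> {"name": "send_rows", "arguments": {"targets": [0.5,-0.66,0.04,0,0,-1.39,1,0.5,-0.66,0.04,0,0,-1.39,1,0.5,-0.66,0.04,0,0,-1.39,1,0.5,-0.66,0.04,0,0,-1.39,1,0.5,-0.66,0.04,0,0,-1.39,1,0.5,-0.66,0.04,0,0,-1.39,1,0.5,-0.66,0.04,0,0,-1.39,1,0.5,-0.66,0.04,0,0,-1.39,1,0.5,-0.66,0.04,0,0,-1.39,1,0.5,-0.66,0.04,0,0,-1.39,1,0.5,-0.66,0.04,0,0,-1.39,1,0.5,-0.66,0.04,0,0,-1.39,1]}}

```text
clock: 1.3
eef_pos: [363.2, -101.1, 207.4]
tcp_rot: [3.141, 0.001, 1.766]
contact_force: [0.9, 0.4, -0.3]
opening: 1.0
grasp_force: 0.0
```

```bash
python3 - <<'E'
from h import *
s=r.sense();print(s['clock'],s['eef_pos'],s['tcp_rot'],s['qpos'])
print(delta(cw(-48,0,190),down(CY+np.pi/2)))
E
```

```text
1.3 [ 363.1841 -101.1275  207.4148] [3.1407 0.0005 1.7662] [-0.2755 -0.0199  2.15   -0.0001  1.0104 -0.4708]
[0.2919 0.1512 0.0174 0.0009 0.0005 0.0084]
```

>>> {"name": "send_rows", "arguments": {"targets": [0.292,0.151,0.017,0.001,0,0.008,0,0.292,0.151,0.017,0.001,0,0.008,0,0.292,0.151,0.017,0.001,0,0.008,0,0.292,0.151,0.017,0.001,0,0.008,0,0.292,0.151,0.017,0.001,0,0.008,0,0.292,0.151,0.017,0.001,0,0.008,0,0.292,0.151,0.017,0.001,0,0.008,0,0.292,0.151,0.017,0.001,0,0.008,0,0.292,0.151,0.017,0.001,0,0.008,0,0.292,0.151,0.017,0.001,0,0.008,0]}}

```text
clock: 2.13
eef_pos: [456.9, 213.8, 189.8]
tcp_rot: [-3.14, 0.0, 1.754]
contact_force: [0.6, -0.1, 0.3]
opening: 0.5
grasp_force: 0.0
```

```bash
python3 - <<'E'
from h import *
s=r.sense();print(s['eef_pos'],s['tcp_rot'],s['qpos'])
print(delta(cw(-48,0,190),down(CY+np.pi/2)))
f=cams.grab_frame("wrist");cv2.imwrite("pics/w1.png",f['color']);print(f['xyz'],f['attitude'],f['fx'])
print(proj(f,cw(-48,45,102)),proj(f,cw(-48,-45,102)))
for b in blobs(f,(0,0,165),(180,45,255),(0,0,640,480),150): print(b)
E
```

```text
[456.9494 213.7857 189.8183] [-3.1403  0.0001  1.7539] [0.4345 0.2143 1.928  0.0003 1.0006 0.2512]
[ 0.0012 -0.0019 -0.0002 -0.0013  0.0001 -0.0039]
[443.1474 285.719  332.8802] [2.8502 0.001  0.1825] 380.68719897834075
[321.0953 169.5901] [321.9303 305.2093]
((493.5, 473.0), 151.5, [[482.0, 467.0], [505.0, 467.0], [505.0, 479.0], [482.0, 479.0]])
((481.1963195800781, 283.9649658203125), 192.5, [[475.79998779296875, 307.8999938964844], [481.3999938964844, 259.5], [486.6000061035156, 260.1000061035156], [481.0, 308.5]])
((182.5, 224.0), 10993.0, [[122.0, 166.0], [243.0, 166.0], [243.0, 282.0], [122.0, 282.0]])
((335.26776123046875, 248.5548858642578), 4978.0, [[295.0, 161.60000610351562], [371.20001220703125, 159.6999969482422], [375.5, 335.5], [299.3999938964844, 337.3999938964844]])
((495.8353576660156, 151.98170471191406), 279.5, [[489.20001220703125, 183.89999389648438], [496.3999938964844, 119.4000015258789], [502.3999938964844, 120.0], [495.29998779296875, 184.60000610351562]])
((395.5, 65.0), 743.5, [[372.0, 56.0], [419.0, 56.0], [419.0, 74.0], [372.0, 74.0]])
```

View pics/w1.png

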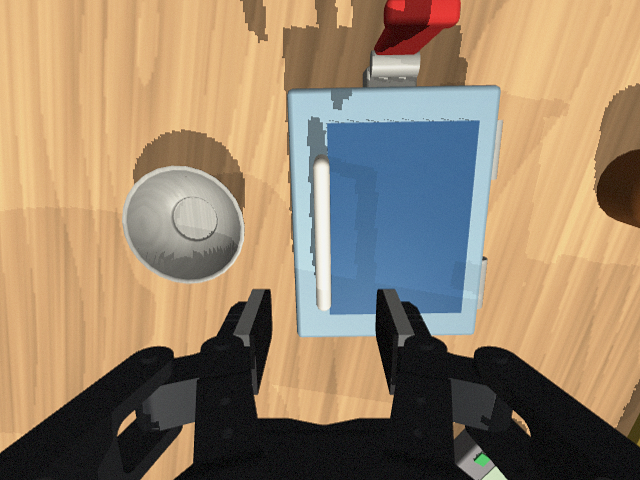

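The wrist view shows the bar from (321,155) to (324,310). The prediction was column 321 to 322, so the case pose holds to about 1 mm, and the triangulated bar height of 104 fits the 102 given. I descend and grip the bar.

>>> {"name": "send_rows", "arguments": {"targets": [0.001,-0.002,0.05,-0.001,0,-0.004,-0.1,0.001,-0.002,0.08,-0.001,0,-0.004,-0.1,0.001,-0.002,0.102,-0.001,0,-0.004,-0.1,0.001,-0.002,0.102,-0.001,0,-0.004,-0.5,0.001,-0.002,0.102,-0.001,0,-0.004,-1,0.001,-0.002,0.102,-0.001,0,-0.004,-1,0.001,-0.002,0.102,-0.001,0,-0.004,-1,0.001,-0.002,0.102,-0.001,0,-0.004,-1,0.001,-0.002,0.102,-0.001,0,-0.004,-1,0.001,-0.002,0.102,-0.001,0,-0.004,-1], "grip_force": 25}}

```text
clock: 3.02
eef_pos: [457.3, 212.1, 90.7]
tcp_rot: [3.136, 0.0, 1.755]
contact_force: [6.0, -6.0, -4.7]
opening: 0.105
grasp_force: 24.8
```

```bash
python3 - <<'E'
from h import *
s=r.sense();print(s['clock'],s['eef_pos'],s['tcp_rot'],s['qpos'],s['opening'],s['grasp_force'],s['contact_force'])
# arc: bar relative to hinge at angle t; TCP = bar + offset along tool z; tool tilt about case y
c=np.array([np.cos(CY),np.sin(CY)])
h=cw(72,0,64)
def P(t,tl,d=14):
    b=np.array([-120*np.cos(t)+38*np.sin(t), 0, 120*np.sin(t)+38*np.cos(t)])
    z=np.array([-np.sin(tl),0,-np.cos(tl)])
    return h+R.from_euler('z',CY).apply(b+d*z), R.from_euler('z',CY)*R.from_euler('y',tl)*R.from_euler('xyz',[np.pi,0,np.pi/2])
for i in range(0,13):
    t=1.75*i/12; tl=0.35*t/1.75
    print(round(t,2),delta(*P(t,tl),s))
E
```

```text
3.0167 [457.3152 212.1363  90.7039] [3.1361 0.0004 1.7548] [ 0.4326  0.3547  2.0095 -0.0025  0.7722  0.2503] 0.1049808763882798 24.82448101043701 [ 6.0474 -6.0145 -4.6785]
0.0 [ 0.0029 -0.002   0.0027  0.0055  0.0004 -0.003 ]
0.15 [ 0.0029  0.0045 -0.0143  0.0347  0.0004 -0.003 ]
0.29 [ 0.0029  0.0134 -0.0301  0.0638  0.0004 -0.003 ]
0.44 [ 0.0029  0.0244 -0.0445  0.093   0.0003 -0.003 ]
0.58 [ 0.0029  0.0375 -0.057   0.1222  0.0003 -0.003 ]
0.73 [ 0.003   0.0522 -0.0674  0.1513  0.0002 -0.003 ]
0.88 [ 0.003   0.0682 -0.0756  0.1805  0.0002 -0.003 ]
1.02 [ 0.0031  0.0853 -0.0813  0.2097  0.0001 -0.003 ]
1.17 [ 0.0031  0.103  -0.0844  0.2388  0.0001 -0.003 ]
1.31 [ 0.0032  0.1209 -0.0848  0.268   0.     -0.003 ]
1.46 [ 0.0032  0.1387 -0.0826  0.2972  0.     -0.003 ]
1.6 [ 0.0033  0.156  -0.0778  0.3263 -0.     -0.003 ]
1.75 [ 0.0033  0.1724 -0.0705  0.3555 -0.0001 -0.003 ]
```

>>> {"name": "send_rows", "arguments": {"targets": [0,0.003,-0.008,0.01,0,0,-1,0,0.0065,-0.017,0.029,0,0,-1,0,0.011,-0.025,0.043,0,0,-1,0,0.0155,-0.033,0.058,0,0,-1,0,0.021,-0.04,0.072,0,0,-1,0,0.0265,-0.047,0.087,0,0,-1,0,0.033,-0.053,0.102,0,0,-1,0,0.0395,-0.06,0.117,0,0,-1,0,0.047,-0.065,0.131,0,0,-1,0,0.054,-0.07,0.146,0,0,-1,0,0.062,-0.074,0.16,0,0,-1,0,0.07,-0.078,0.175,0,0,-1]}}

```text
clock: 4.02
eef_pos: [524.3, 225.8, 168.7]
tcp_rot: [-2.968, -0.002, 1.754]
contact_force: [0.4, 4.5, -9.1]
opening: 0.104
grasp_force: 24.4
```

```bash
cat >> h.py <<'E'
HG=cw(72,0,64)
def P(t,tl,d=14):
    b=np.array([-120*np.cos(t)+38*np.sin(t), 0, 120*np.sin(t)+38*np.cos(t)])
    z=np.array([-np.sin(tl),0,-np.cos(tl)])
    return HG+R.from_euler('z',CY).apply(b+d*z), R.from_euler('z',CY)*R.from_euler('y',tl)*R.from_euler('xyz',[np.pi,0,np.pi/2])
E
python3 - <<'E'
from h import *
s=r.sense();print(s['clock'],s['eef_pos'],s['tcp_rot'],s['opening'],s['grasp_force'],s['contact_force'],s['wrist_torque'])
p0=P(.88,.18)
for t in np.arange(.88,1.85,.0875): print(round(t,2),delta(*P(t,.2*t),s))
E
```

```text
4.0167 [524.2785 225.7822 168.7229] [-2.9684 -0.0016  1.7541] 0.10447550023760327 24.42573755979538 [ 0.4291  4.5046 -9.0638] [ 0.6774 -0.3453  0.0267]
0.88 [ 0.0019  0.0004  0.0018  0.0028 -0.0022 -0.0034]
0.97 [ 0.0019  0.0097 -0.0036  0.0203 -0.0023 -0.0034]
1.06 [ 0.002   0.0195 -0.0082  0.0378 -0.0023 -0.0034]
1.14 [ 0.002   0.0296 -0.0119  0.0553 -0.0023 -0.0033]
1.23 [ 0.0021  0.0401 -0.0146  0.0728 -0.0023 -0.0033]
1.32 [ 0.0021  0.0507 -0.0164  0.0903 -0.0024 -0.0033]
1.41 [ 0.0021  0.0614 -0.0173  0.1078 -0.0024 -0.0033]
1.49 [ 0.0022  0.0722 -0.0172  0.1253 -0.0024 -0.0033]
1.58 [ 0.0022  0.0829 -0.0161  0.1428 -0.0025 -0.0032]
1.67 [ 0.0022  0.0935 -0.0141  0.1603 -0.0025 -0.0032]
1.76 [ 0.0023  0.1038 -0.0112  0.1778 -0.0025 -0.0032]
1.84 [ 0.0023  0.1139 -0.0073  0.1953 -0.0025 -0.0032]
```

>>> {"name": "send_rows", "arguments": {"targets": [0,0.009,-0.005,0.02,0,0,-1,0,0.019,-0.01,0.038,0,0,-1,0,0.029,-0.0135,0.055,0,0,-1,0,0.04,-0.0165,0.073,0,0,-1,0,0.05,-0.018,0.09,0,0,-1,0,0.061,-0.019,0.108,0,0,-1,0,0.072,-0.019,0.125,0,0,-1,0,0.082,-0.018,0.143,0,0,-1,0,0.09,-0.0165,0.155,0,0,-1,0,0.096,-0.0155,0.165,0,0,-1,0,0.1,-0.014,0.172,0,0,-1,0,0.102,-0.0135,0.175,0,0,-1]}}

```text
clock: 5.02
eef_pos: [626.1, 245.6, 165.3]
tcp_rot: [-2.796, -0.003, 1.754]
contact_force: [-0.7, 6.6, 2.8]
opening: 0.104
grasp_force: 25.6
```

```bash
python3 - <<'E'
from h import *
s=r.sense();print(s['clock'],s['eef_pos'],s['tcp_rot'],s['opening'],s['grasp_force'],s['contact_force'])
print(delta(*P(1.75,.35),s))
f=cams.grab_frame("side");cv2.imwrite("pics/s2.png",f['color'][150:450,200:500])
E
```

```text
5.0167 [626.1473 245.6423 165.2842] [-2.7958 -0.0032  1.7542] 0.10363279412644132 25.571778416633606 [-0.6586  6.5688  2.7947]
[ 0.0013  0.0009  0.003   0.0042 -0.0042 -0.0023]
```

View pics/s2.png

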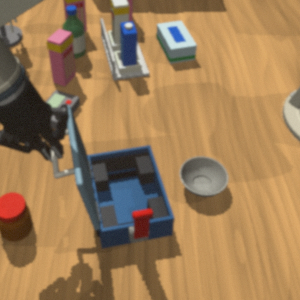

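>>> {"name": "send_rows", "arguments": {"targets": [0,0,0,0,0,0,-0.5,0,0,0,0,0,0,-0.5,0,0,0,0,0,0,-0.5,0,0,-0.02,0,0,0,-0.5,0,0,-0.05,0,0,0,-0.5,0,0,-0.09,0,0,0,-0.5,0,0,-0.13,0,0,0,-0.5,0,0,-0.13,0,0,0,-0.5]}}

```text
clock: 5.73
eef_pos: [672.3, 253.0, 292.9]
tcp_rot: [-2.804, -0.002, 1.754]
contact_force: [0.6, 0.3, 1.8]
opening: 0.25
grasp_force: 0.0
```

```bash
cat >> h.py <<'E'
KC=np.array([511,-320.,0]);KY=0.178
def G(back,zc,tilt,K=None):  # horizontal-ish grasp of the standing carrier; grasp point `back` mm before carrier axis along approach; tool x up
    K=KC if K is None else K
    Rk=R.from_euler('z',KY)
    Rt=Rk*R.from_matrix(np.array([[0,0,1],[0,-1,0],[1,0,0]]).T.T)*R.from_euler('y',tilt)
    # columns: x=up, y=-yc, z=+xc
    z=Rt.apply([0,0,1.]); 
    return K+np.array([0,0,zc])+z*(19-back),Rt
E
python3 - <<'E'
from h import *
s=r.sense();print(s['clock'],s['eef_pos'],s['tcp_rot'],s['contact_force'],s['qpos'])
for t in (.35,-.35):
  p,Rt=G(0,85,t);print(t,p,Rt.as_matrix()[:,2],Rt.as_matrix()[:,0])
E
```

```text
5.7333 [672.2613 253.0425 292.8814] [-2.8037 -0.0016  1.7541] [0.5659 0.2806 1.8234] [0.3335 0.6612 1.0482 0.0521 1.7662 0.1514]
0.35 [ 528.5661 -316.8398   91.5151] [0.9245 0.1663 0.3429] [-0.3375 -0.0607  0.9394]
-0.35 [ 528.5661 -316.8398   78.4849] [ 0.9245  0.1663 -0.3429] [0.3375 0.0607 0.9394]
```

```bash
python3 - <<'E'
from h import *
s=r.sense()
d=delta([430,20,320],down(1.0));print(d)
p,Rt=G(130,85,-.35); print("B pose",p)
E
```

```text
[-0.1849 -0.2739  0.0672 -0.3223  0.1259  0.7471]
B pose [ 408.3771 -338.4623  123.0617]
```

>>> {"name": "send_rows", "arguments": {"targets": [-0.185,-0.274,0.067,-0.322,0.126,0.747,0.4,-0.185,-0.274,0.067,-0.322,0.126,0.747,0.4,-0.185,-0.274,0.067,-0.322,0.126,0.747,0.4,-0.185,-0.274,0.067,-0.322,0.126,0.747,0.4,-0.185,-0.274,0.067,-0.322,0.126,0.747,0.4,-0.185,-0.274,0.067,-0.322,0.126,0.747,0.4,-0.185,-0.274,0.067,-0.322,0.126,0.747,0.4,-0.185,-0.274,0.067,-0.322,0.126,0.747,0.4,-0.185,-0.274,0.067,-0.322,0.126,0.747,0.4]}}

```text
clock: 6.48
eef_pos: [421.4, 16.1, 315.9]
tcp_rot: [-3.135, 0.011, 0.999]
contact_force: [-0.1, -0.5, 0.2]
opening: 0.698
grasp_force: 0.0
```

```bash
python3 - <<'E'
from h import *
s=r.sense();print(s['clock'],s['eef_pos'],s['tcp_rot'],s['qpos'])
p,Rt=G(130,85,-.35); print(delta([400,-335,250],Rt))
p,Rt=G(130,85,-.9); print(delta([400,-335,250],Rt))
E
```

```text
6.4833 [421.4149  16.1336 315.9053] [-3.1346  0.011   0.999 ] [ 0.0388 -0.0506  1.9232 -0.0052  1.281   0.6122]
[-0.3061  0.1725  0.0681 -0.5021  1.1611  0.7139]
[-0.3061  0.1725  0.0681 -0.2773  0.6453  0.7891]
```

>>> {"name": "send_rows", "arguments": {"targets": [-0.306,0.172,0.068,-0.502,1.161,0.714,1,-0.306,0.172,0.068,-0.502,1.161,0.714,1,-0.306,0.172,0.068,-0.502,1.161,0.714,1,-0.306,0.172,0.068,-0.502,1.161,0.714,1,-0.306,0.172,0.068,-0.502,1.161,0.714,1,-0.306,0.172,0.068,-0.502,1.161,0.714,1,-0.306,0.172,0.068,-0.502,1.161,0.714,1,-0.306,0.172,0.068,-0.502,1.161,0.714,1,-0.306,0.172,0.068,-0.502,1.161,0.714,1,-0.306,0.172,0.068,-0.502,1.161,0.714,1,-0.306,0.172,0.068,-0.502,1.161,0.714,1,-0.306,0.172,0.068,-0.502,1.161,0.714,1]}}

```text
clock: 7.48
eef_pos: [404.5, -336.8, 248.7]
tcp_rot: [3.039, -1.097, 0.345]
contact_force: [-0.0, 1.6, -1.0]
opening: 0.997
grasp_force: 0.0
```

```bash
python3 - <<'E'
from h import *
s=r.sense();print(s['clock'],s['eef_pos'],s['tcp_rot'],s['qpos'])
p,Rt=G(130,85,-.35); print(delta([400,-335,250],Rt))
E
```

```text
7.4833 [ 404.5392 -336.8449  248.7158] [ 3.0393 -1.0968  0.3449] [-1.3164  0.3071  2.1937  1.293   1.1843 -0.9218]
[-0.0005 -0.0029 -0.0041 -0.0509  0.12    0.073 ]
```

```bash
python3 - <<'E'
from h import *
p,Rt=G(130,90,-.35); print(p,delta(p,Rt))
E
```

```text
[ 408.3771 -338.4623  128.0617] [-0.106  -0.0031  0.0578 -0.0509  0.12    0.073 ]
```

>>> {"name": "send_rows", "arguments": {"targets": [-0.03,-0.003,0.015,-0.051,0.12,0.073,1,-0.06,-0.003,0.03,-0.051,0.12,0.073,1,-0.09,-0.003,0.05,-0.051,0.12,0.073,1,-0.106,-0.003,0.058,-0.051,0.12,0.073,1,-0.106,-0.003,0.058,-0.051,0.12,0.073,1,-0.106,-0.003,0.058,-0.051,0.12,0.073,1]}}

```text
clock: 7.98
eef_pos: [408.8, -332.8, 127.4]
tcp_rot: [-3.129, -1.217, 0.174]
contact_force: [0.3, 0.2, -0.1]
opening: 1.003
grasp_force: 0.0
```

```bash
python3 - <<'E'
from h import *
s=r.sense();print(s['clock'],s['eef_pos'],s['tcp_rot'],s['qpos'],s['contact_force'])
p,Rt=G(130,90,-.35); print(delta(p,Rt))
f=cams.grab_frame("wrist");cv2.imwrite("pics/w3.png",f['color'])
print(f['xyz'],f['attitude'])
Rk=R.from_euler('z',KY)
for q in [(-20,28,150),(-20,-28,150),(20,28,150),(20,-28,150),(-20,28,40),(-20,-28,40)]: print(q,proj(f,KC+Rk.apply(q)))
E
```

```text
7.9833 [ 408.8434 -332.7842  127.4008] [-3.1287 -1.2169  0.1743] [-1.342   0.665   2.2517  1.5281  1.2172 -1.3262] [ 0.3174  0.2353 -0.0997]
[ 0.0001  0.0055 -0.0017 -0.0094  0.0039 -0.0013]
[ 301.8425 -353.629   246.0818] [-2.2163  0.0052 -1.385 ]
(-20, 28, 150) [283.6156 167.0703]
(-20, -28, 150) [384.6879 166.9481]
(20, 28, 150) [289.328  138.5516]
(20, -28, 150) [377.1051 138.3839]
(-20, 28, 40) [293.8925 304.2689]
(-20, -28, 40) [370.8271 304.4356]
```

View pics/w3.png

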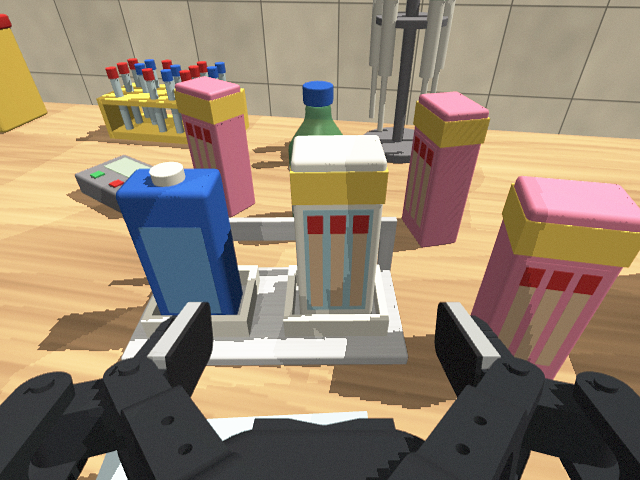

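The wrist view shows the white carrier between the fingers, with its front top edge from about (290,172) to (387,172). The prediction was (284,167) to (385,167), so the carrier sits about 2.5 mm further to -y and 3 to 4 mm lower. The cold pack at (180,240) and the pink boxes are clear of the fingers.

```bash
sed -i 's/KC=np.array(\[511,-320.,0\])/KC=np.array([512,-322.5,0])/' h.py; python3 - <<'E'
from h import *
p,Rt=G(60,86,-.35); print(delta(p,Rt))
p,Rt=G(2,86,-.35); print(p,delta(p,Rt))
E
```

```text
[-0.0042  0.0085  0.0705 -0.0088  0.0036  0.0008]
[ 527.717  -319.6724   80.1707] [-0.004   0.009   0.1285 -0.0088  0.0036  0.0008]
```

>>> {"name": "send_rows", "arguments": {"targets": [-0.004,0.008,0.03,-0.009,0.004,0.001,1,-0.004,0.0085,0.055,-0.009,0.004,0.001,1,-0.004,0.0085,0.08,-0.009,0.004,0.001,1,-0.004,0.009,0.1,-0.009,0.004,0.001,1,-0.004,0.009,0.115,-0.009,0.004,0.001,1,-0.004,0.009,0.1285,-0.009,0.004,0.001,1,-0.004,0.009,0.1285,-0.009,0.004,0.001,1]}}

```text
clock: 8.62
eef_pos: [529.8, -319.2, 81.4]
tcp_rot: [3.132, -1.223, 0.189]
contact_force: [-0.7, -0.1, 1.2]
opening: 0.997
grasp_force: 0.0
```

```bash
python3 - <<'E'
from h import *
s=r.sense();print(s['clock'],s['eef_pos'],s['qpos'],s['contact_force'])
p,Rt=G(2,86,-.35); print(delta(p,Rt))
E
```

```text
8.6167 [ 529.757  -319.193    81.4452] [-1.0599  0.7867  2.1763  1.8354  1.17   -1.3907] [-0.6791 -0.1027  1.2331]
[-0.0019  0.0001 -0.0015 -0.0009 -0.0019  0.0037]
```

Close, with the pull-back of 1.5 mm.

>>> {"name": "send_rows", "arguments": {"targets": [-0.002,0,-0.0015,0,0,0.004,0.4,-0.002,0,-0.0015,0,0,0.004,0.2,-0.002,0,-0.0015,0,0,0.004,0,-0.002,0,-0.0015,0,0,0.004,0,-0.002,0,-0.0015,0,0,0.004,0,-0.002,0,-0.0015,0,0,0.004,0,-0.002,0,-0.0015,0,0,0.004,0,-0.002,0,-0.0015,0,0,0.004,0], "grip_force": 50}}

```text
clock: 9.28
eef_pos: [525.1, -320.2, 79.2]
tcp_rot: [-3.131, -1.223, 0.165]
contact_force: [-4.4, 0.4, 9.1]
opening: 0.646
grasp_force: 54.0
```

```bash
python3 - <<'E'
from h import *
s=r.sense();print(s['clock'],s['eef_pos'],s['tcp_rot'],s['contact_force'],s['opening'],s['grasp_force'])
R0=R.from_euler('xyz',s['tcp_rot']);print("world up in tool",R0.inv().apply([0,0,1.]), "toward robot (-x,0,0)",R0.inv().apply([-1.,0,0]))
f=cams.grab_frame("top");Y=blobs(f,(15,90,60),(32,255,255),(440,220,510,290),10);print(Y)
E
```

```text
9.2833 [ 525.1461 -320.249    79.2234] [-3.131  -1.2228  0.1655] [-4.363   0.4452  9.1252] 0.646281982565174 53.96565020084381
world up in tool [ 0.9401 -0.0036 -0.341 ] toward robot (-x,0,0) [-0.3363 -0.1745 -0.9254]
[((442.5, 286.0), 26.0, [[440.0, 283.0], [445.0, 283.0], [445.0, 289.0], [440.0, 289.0]]), ((457.0, 285.0), 26.0, [[453.8999938964844, 281.0], [458.8999938964844, 280.29998779296875], [460.1000061035156, 289.0], [455.1000061035156, 289.70001220703125]]), ((500.6153793334961, 282.4230728149414), 61.5, [[493.20001220703125, 277.20001220703125], [498.70001220703125, 273.5], [508.1000061035156, 287.6000061035156], [502.5, 291.29998779296875]]), ((481.00000381469727, 275.50000381469727), 81.0, [[469.5, 278.5], [484.0, 264.0], [492.5, 272.5], [478.0, 287.0]]), ((462.730131149292, 252.53327178955078), 80.5, [[453.5, 244.10000610351562], [462.0, 240.0], [472.0, 261.0], [463.5, 265.1000061035156]]), ((474.5, 242.0), 1026.5, [[440.0, 220.0], [509.0, 220.0], [509.0, 264.0], [440.0, 264.0]])]
```

>>> {"name": "send_rows", "arguments": {"targets": [0.009,0,-0.0034,0,0,0,-0.1,0.019,0,-0.0068,0,0,0,-0.1,0.033,0,-0.012,0,0,0,-0.1,0.052,0,-0.019,0,0,0,-0.1,0.075,0,-0.027,0,0,0,-0.1,0.1,0,-0.036,0,0,0,-0.1,0.125,0,-0.045,0,0,0,-0.1,0.15,0,-0.054,0,0,0,-0.1,0.17,0,-0.061,0,0,0,-0.1,0.18,0,-0.065,0,0,0,-0.1,0.18,0,-0.065,0,0,0,-0.1]}}

```text
clock: 10.25
eef_pos: [526.3, -320.8, 272.5]
tcp_rot: [3.141, -1.222, 0.176]
contact_force: [1.0, 0.2, -2.8]
opening: 0.645
grasp_force: 53.4
```

```bash
python3 - <<'E'
from h import *
s=r.sense();print(s['clock'],s['eef_pos'],s['tcp_rot'],s['contact_force'],s['opening'],s['grasp_force'],s['qpos'])
f=cams.grab_frame("wrist");cv2.imwrite("pics/w4.png",f['color'])
g=cams.grab_frame("side");cv2.imwrite("pics/s4.png",g['color'])
a=np.hstack([cv2.resize(f['color'],(400,300)),cv2.resize(g['color'],(400,300))]);cv2.imwrite("pics/c4.png",a)
E
```

```text
10.25 [ 526.2845 -320.843   272.4625] [ 3.1409 -1.2216  0.1764] [ 1.0277  0.1716 -2.8444] 0.6447348792372585 53.38335335254669 [-1.0678  0.3499  2.1787  1.6272  1.1    -0.9134]
```

View pics/c4.png

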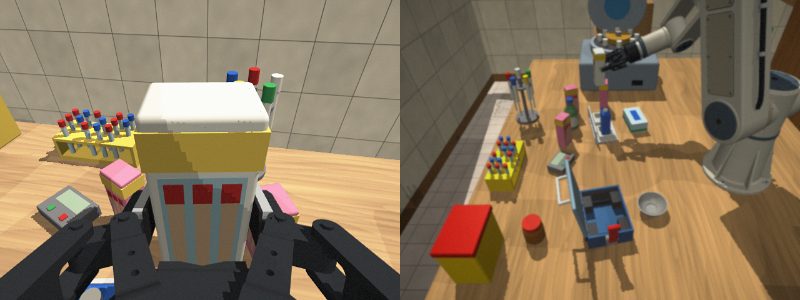

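The carrier is held upright and clear of the stand: its top is at about (205,110) in the left half, and in the right half the lid stands open at (575,190). Next I work out the laid-flat pose over the case.

```bash
cat >> h.py <<'E'
Rg=R.from_euler('xyz',[np.pi,-1.2226,KY])
VM=Rg.inv().apply(np.array([512.5,-322.5,76])-[525.1,-320.25,79.2]); VM[1]=0  # carrier middle in tool
RP=R.from_euler('z',CY)*R.from_matrix(np.array([[0,-1,0],[0,0,1],[-1,0,0]]))*R.from_euler('z',KY).inv()*Rg
def place(zm,dx=0,dy=0): return cw(dx,dy,zm)-RP.apply(VM),RP
E
python3 - <<'E'
from h import *
print(VM,RP.as_matrix(),place(178)[0],place(28)[0])
s=r.sense();R0=R.from_euler('xyz',s['tcp_rot'])
rv=(R0.inv()*RP).as_rotvec();print(rv,np.linalg.norm(rv))
mid=R0*R.from_rotvec(rv/2);print(mid.as_matrix())
print(delta([420,-60,330],mid))
E
```

```text
[ -7.3751   0.     -10.9394] [[-0.1748  0.9826  0.0634]
 [ 0.9236  0.1859 -0.3353]
 [-0.3412  0.     -0.94  ]] [501.4051 226.6442 165.2007] [501.4051 226.6442  15.2007]
[ 0.7243 -1.2039 -1.5618] 2.1007643280112864
[[ 0.3991  0.7755  0.4892]
 [ 0.8258 -0.5359  0.1758]
 [ 0.3985  0.3338 -0.8543]]
[ 0.036  -0.2749 -0.0757  0.3621 -0.602  -0.7809]
```

>>> {"name": "send_rows", "arguments": {"targets": [0.036,-0.275,-0.076,0.362,-0.602,-0.781,-0.1,0.036,-0.275,-0.076,0.362,-0.602,-0.781,-0.1,0.036,-0.275,-0.076,0.362,-0.602,-0.781,-0.1,0.036,-0.275,-0.076,0.362,-0.602,-0.781,-0.1,0.036,-0.275,-0.076,0.362,-0.602,-0.781,-0.1,0.036,-0.275,-0.076,0.362,-0.602,-0.781,-0.1,0.036,-0.275,-0.076,0.362,-0.602,-0.781,-0.1,0.036,-0.275,-0.076,0.362,-0.602,-0.781,-0.1,0.036,-0.275,-0.076,0.362,-0.602,-0.781,-0.1,0.036,-0.275,-0.076,0.362,-0.602,-0.781,-0.1]}}

```text
clock: 11.18
eef_pos: [420.2, -58.8, 330.5]
tcp_rot: [2.769, -0.409, 1.127]
contact_force: [0.9, -0.8, -3.9]
opening: 0.645
grasp_force: 54.0
```

```bash
python3 - <<'E'
from h import *
s=r.sense();print(s['clock'],s['eef_pos'],s['tcp_rot'],s['qpos'],s['grasp_force'],s['contact_force'])
print(delta(*place(200)))
E
```

```text
11.1833 [420.2403 -58.8073 330.5013] [ 2.7691 -0.409   1.1266] [-0.4475 -0.3039  2.1984  0.4911  0.9075 -0.1649] 54.047091007232666 [ 0.9029 -0.7544 -3.8895]
[ 0.2115 -0.1362  0.2129  0.3619 -0.6028 -0.7748]
```

>>> {"name": "send_rows", "arguments": {"targets": [0.211,-0.136,0.213,0.362,-0.603,-0.775,-0.1,0.211,-0.136,0.213,0.362,-0.603,-0.775,-0.1,0.211,-0.136,0.213,0.362,-0.603,-0.775,-0.1,0.211,-0.136,0.213,0.362,-0.603,-0.775,-0.1,0.211,-0.136,0.213,0.362,-0.603,-0.775,-0.1,0.211,-0.136,0.213,0.362,-0.603,-0.775,-0.1,0.211,-0.136,0.213,0.362,-0.603,-0.775,-0.1,0.211,-0.136,0.213,0.362,-0.603,-0.775,-0.1,0.211,-0.136,0.213,0.362,-0.603,-0.775,-0.1,0.211,-0.136,0.213,0.362,-0.603,-0.775,-0.1,0.211,-0.136,0.213,0.362,-0.603,-0.775,-0.1]}}

```text
clock: 12.1
eef_pos: [501.6, 226.9, 181.7]
tcp_rot: [-3.131, 0.349, 1.76]
contact_force: [-0.3, -0.3, -3.6]
opening: 0.642
grasp_force: 54.6
```

```bash
python3 - <<'E'
from h import *
s=r.sense();print(s['clock'],s['eef_pos'],s['tcp_rot'],s['qpos'],s['grasp_force'],s['contact_force'])
print(delta(*place(200)));print(delta(*place(90)))
T=cams.grab_frame("top");S=cams.grab_frame("side");np.save("T5.npy",T['color'])
for n,f in(("T",T),("S",S)):
  print(n,"channel ends z44",[proj(f,cw(x,y,44)).round(1) for x in(-33,33) for y in(-76,76)])
  print("carrier bottom z180",[proj(f,cw(x,y,180)).round(1) for x in(-28,28) for y in(-70,70)])
  print("carrier top z220",[proj(f,cw(x,y,220)).round(1) for x in(-28,28) for y in(-70,70)])
a=cv2.resize(T['color'][190:320,90:270],(415,300),interpolation=2);b=cv2.resize(S['color'][200:400,240:440],(300,300),interpolation=2)
cv2.imwrite("pics/c5.png",np.hstack([a,b]))
E
```

```text
12.1 [501.642  226.8726 181.7006] [-3.1305  0.3487  1.7602] [ 0.6141  0.378   1.7686 -0.3388  1.1753  0.5866] 54.60728466510773 [-0.3322 -0.3067 -3.5908]
[-0.002  -0.0003 -0.0051 -0.0102  0.0005  0.0023]
[ 0.0355  0.0008  0.0983 -0.0102  0.0005  0.0023]
T channel ends z44 [array([233.3, 270.8]), array([158.4, 285. ]), array([227.9, 238.8]), array([153.5, 252.7])]
carrier bottom z180 [array([216. , 264.1]), array([135.1, 279.4]), array([210.8, 232.4]), array([130.5, 247.4])]
carrier top z220 [array([211. , 262.4]), array([125.7, 278.5]), array([205.5, 229.1]), array([120.9, 244.8])]
S channel ends z44 [array([335.2, 304.9]), array([352.4, 367. ]), array([304.2, 309.6]), array([317.3, 373. ])]
carrier bottom z180 [array([334.1, 260.6]), array([351.7, 318.2]), array([304.9, 264.7]), array([318.4, 323.4])]
carrier top z220 [array([334.4, 244.9]), array([352.6, 302.3]), array([304.2, 248.9]), array([318.1, 307.6])]
```

View pics/c5.png

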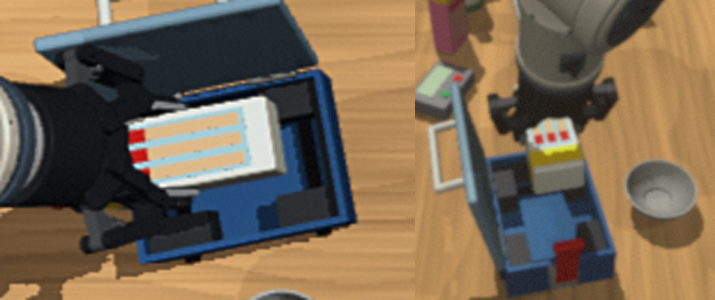

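The carrier hangs level over the open case with its yellow end towards the clamp. Its -y end lies at about (211,248) in the top picture, a few mm further to +y than planned. I measure that end more exactly with a mask.

```bash
python3 - <<'E'
from h import *
T=cams.grab_frame("top");S=cams.grab_frame("side")
h=cv2.cvtColor(T['color'],cv2.COLOR_BGR2HSV)
# profile along case y at mid and +-15, from carrier end
for x in (-15,0,15):
    for z in (175,):
        row=[]
        for y in range(-90,-40,2):
            u=proj(T,cw(x,y,z)).round().astype(int); row.append(tuple(int(v) for v in h[u[1],u[0]][1:]))
        print(x,list(zip(range(-90,-40,2),row)))
hs=cv2.cvtColor(S['color'],cv2.COLOR_BGR2HSV)
print("side, +y end face column")
for x in (-12,0,12):
    print(x,[(z,tuple(int(v) for v in hs[tuple(proj(S,cw(x,70,z)).round().astype(int)[::-1])])) for z in range(150,240,5)])
E
```

```text
-15 [(-90, (172, 55)), (-88, (91, 14)), (-86, (64, 8)), (-84, (21, 12)), (-82, (46, 11)), (-80, (127, 26)), (-78, (175, 51)), (-76, (166, 63)), (-74, (178, 83)), (-72, (179, 128)), (-70, (152, 124)), (-68, (48, 121)), (-66, (27, 133)), (-64, (25, 132)), (-62, (24, 138)), (-60, (17, 183)), (-58, (10, 232)), (-56, (6, 227)), (-54, (6, 227)), (-52, (6, 227)), (-50, (6, 227)), (-48, (7, 227)), (-46, (6, 227)), (-44, (6, 218)), (-42, (66, 215))]
0 [(-90, (164, 42)), (-88, (70, 11)), (-86, (21, 12)), (-84, (51, 15)), (-82, (77, 10)), (-80, (91, 14)), (-78, (174, 41)), (-76, (172, 83)), (-74, (176, 122)), (-72, (182, 129)), (-70, (167, 125)), (-68, (73, 122)), (-66, (28, 136)), (-64, (28, 135)), (-62, (21, 170)), (-60, (7, 232)), (-58, (6, 230)), (-56, (6, 227)), (-54, (6, 228)), (-52, (7, 228)), (-50, (6, 227)), (-48, (4, 227)), (-46, (4, 227)), (-44, (11, 225)), (-42, (58, 215))]
15 [(-90, (36, 43)), (-88, (34, 52)), (-86, (20, 52)), (-84, (25, 31)), (-82, (29, 44)), (-80, (30, 51)), (-78, (31, 50)), (-76, (25, 51)), (-74, (36, 35)), (-72, (31, 41)), (-70, (27, 47)), (-68, (21, 121)), (-6
[... 762 characters left out ...]
), (175, (20, 36, 105)), (180, (28, 30, 109)), (185, (26, 32, 111)), (190, (26, 34, 111)), (195, (24, 32, 113)), (200, (24, 35, 116)), (205, (26, 34, 121)), (210, (24, 35, 140)), (215, (23, 59, 134)), (220, (24, 171, 139)), (225, (24, 212, 141)), (230, (24, 229, 139)), (235, (29, 216, 168))]
12 [(150, (105, 132, 133)), (155, (105, 133, 123)), (160, (105, 121, 74)), (165, (107, 98, 60)), (170, (11, 30, 68)), (175, (26, 34, 106)), (180, (24, 32, 110)), (185, (28, 33, 109)), (190, (20, 35, 108)), (195, (25, 30, 110)), (200, (26, 34, 112)), (205, (26, 32, 119)), (210, (25, 33, 139)), (215, (23, 58, 136)), (220, (24, 179, 137)), (225, (24, 212, 141)), (230, (25, 215, 140)), (235, (29, 214, 181))]
```

```bash
python3 - <<'E'
from h import *
s=r.sense();print(s['eef_pos'])
for z in (200,60,40,30,28): print(z,delta(*place(z,0,-1.5)))
E
```

```text
[502.045  222.5585 186.7028]
200 [ 0.0023  0.0001 -0.0014 -0.0037 -0.0025 -0.0081]
60 [ 0.0497  0.0002  0.1304 -0.0037 -0.0025 -0.0081]
40 [ 0.0565  0.0002  0.1492 -0.0037 -0.0025 -0.0081]
30 [ 0.0599  0.0002  0.1586 -0.0037 -0.0025 -0.0081]
28 [ 0.0606  0.0002  0.1605 -0.0037 -0.0025 -0.0081]
```

```bash
python3 - <<'E'
from h import *
T=cams.grab_frame("top");s=r.sense();print(s['clock'],s['eef_pos']);S=cams.grab_frame("side")
d=R.from_euler('z',CY).inv().apply(s['eef_pos']-place(200)[0]);print("tcp off from place(200), case axes",d)
h=cv2.cvtColor(T['color'],cv2.COLOR_BGR2HSV);zb=180+d[2]
for x in (-10,0,10): print(x,[(y,int(h[tuple(proj(T,cw(x,y,zb)).round().astype(int)[::-1])][1])) for y in range(-80,-56,1)])
hs=cv2.cvtColor(S['color'],cv2.COLOR_BGR2HSV)
print([(z,tuple(int(v) for v in hs[tuple(proj(S,cw(0,70,z)).round().astype(int)[::-1])][1:])) for z in range(160,240,3)])
for z in (60,40): print(z,delta(*place(z),s))
E
```

```text
12.35 [502.3854 222.5134 187.4361]
tcp off from place(200), case axes [ 0.1953 -4.241   0.2354]
-10 [(-80, 152), (-79, 170), (-78, 170), (-77, 183), (-76, 183), (-75, 180), (-74, 180), (-73, 185), (-72, 151), (-71, 151), (-70, 46), (-69, 46), (-68, 27), (-67, 27), (-66, 26), (-65, 23), (-64, 20), (-63, 15), (-62, 15), (-61, 10), (-60, 10), (-59, 6), (-58, 6), (-57, 6)]
0 [(-80, 148), (-79, 148), (-78, 179), (-77, 171), (-76, 181), (-75, 178), (-74, 178), (-73, 182), (-72, 182), (-71, 145), (-70, 43), (-69, 43), (-68, 28), (-67, 24), (-66, 25), (-65, 25), (-64, 23), (-63, 16), (-62, 16), (-61, 9), (-60, 9), (-59, 6), (-58, 6), (-57, 6)]
10 [(-80, 51), (-79, 90), (-78, 85), (-77, 85), (-76, 85), (-75, 64), (-74, 64), (-73, 64), (-72, 64), (-71, 16), (-70, 25), (-69, 25), (-68, 22), (-67, 22), (-66, 26), (-65, 26), (-64, 23), (-63, 17), (-62, 17), (-61, 8), (-60, 8), (-59, 7), (-58, 7), (-57, 6)]
[(160, (124, 84)), (163, (111, 62)), (166, (77, 50)), (169, (6, 42)), (172, (31, 65)), (175, (38, 93)), (178, (29, 105)), (181, (37, 111)), (184, (32, 112)), (187, (32, 110)), (190, (31, 108)), (193, (36, 112)), (196, (36, 112)), (199, (38, 114)), (202, (31, 114)), (205, (34, 111)), (208, (30, 120)), (211, (33, 132)), (214, (36, 136)), (217, (60, 136)), (220, (111, 136)), (223, (178, 139)), (226, (246, 136)), (229, (211, 140)), (232, (202, 145)), (235, (217, 169)), (238, (207, 220))]
60 [ 0.0515 -0.0003  0.1305 -0.0024 -0.0027 -0.0087]
40 [ 0.0583 -0.0003  0.1493 -0.0024 -0.0027 -0.0087]
```

```bash
sed -i 's/\[512.5,-322.5,76\]/[516.5,-322,80.5]/' h.py; python3 - <<'E'
from h import *
print(place(28)[0])
for z in (196,60,44,32,29): print(z,delta(*place(z)))
E
```

```text
[502.2417 222.2227  19.226 ]
196 [-0.0001 -0.0005  0.0008 -0.0014 -0.0029 -0.0089]
60 [ 0.0459 -0.0008  0.1288 -0.0014 -0.0029 -0.0089]
44 [ 0.0514 -0.0008  0.1439 -0.0014 -0.0029 -0.0089]
32 [ 0.0554 -0.0008  0.1551 -0.0014 -0.0029 -0.0089]
29 [ 0.0564 -0.0008  0.158  -0.0014 -0.0029 -0.0089]
```

>>> {"name": "send_rows", "arguments": {"targets": [0.011,-0.001,0.031,-0.001,-0.003,-0.009,-0.1,0.022,-0.001,0.062,-0.001,-0.003,-0.009,-0.1,0.033,-0.001,0.093,-0.001,-0.003,-0.009,-0.1,0.04,-0.001,0.113,-0.001,-0.003,-0.009,-0.1,0.044,-0.001,0.123,-0.001,-0.003,-0.009,-0.1,0.046,-0.001,0.129,-0.001,-0.003,-0.009,-0.1,0.048,-0.001,0.135,-0.001,-0.003,-0.009,-0.1,0.05,-0.001,0.14,-0.001,-0.003,-0.009,-0.1,0.052,-0.001,0.145,-0.001,-0.003,-0.009,-0.1,0.0535,-0.001,0.15,-0.001,-0.003,-0.009,-0.1,0.0535,-0.001,0.15,-0.001,-0.003,-0.009,-0.1]}}

```text
clock: 13.32
eef_pos: [502.3, 223.6, 27.7]
tcp_rot: [-3.14, 0.35, 1.761]
contact_force: [-0.6, -0.4, -4.0]
opening: 0.645
grasp_force: 54.5
```

```bash
python3 - <<'E'
from h import *
s=r.sense();print(s['clock'],s['eef_pos'],s['grasp_force'],s['contact_force'],s['wrist_torque'])
for z in (32,29,27): print(z,delta(*place(z)))
E
```

```text
13.3167 [502.2692 223.6161  27.7359] 54.48039472103119 [-0.573  -0.3967 -3.9597] [ 0.3455  0.1017 -0.0239]
32 [ 0.0003 -0.0003  0.0047  0.      0.0015  0.0034]
29 [ 0.0013 -0.0003  0.0075  0.      0.0015  0.0034]
27 [ 0.002  -0.0003  0.0094  0.      0.0015  0.0034]
```

No contact so far (mid at about 36). Continue in small steps until touch.

>>> {"name": "send_rows", "arguments": {"targets": [0.0003,0,0.002,0,0,0,-0.1,0.0006,0,0.004,0,0,0,-0.1,0.001,0,0.006,0,0,0,-0.1,0.0015,0,0.0075,0,0,0,-0.1,0.0015,0,0.0075,0,0,0,-0.1,0.0015,0,0.0075,0,0,0,-0.1]}}

```text
clock: 13.82
eef_pos: [502.8, 222.9, 23.0]
tcp_rot: [3.141, 0.351, 1.761]
contact_force: [-9.6, 1.5, 23.5]
opening: 0.648
grasp_force: 57.8
```

```bash
python3 - <<'E'
from h import *
s=r.sense();print(s['clock'],s['eef_pos'],s['grasp_force'],s['contact_force'],s['wrist_torque'])
for z in (28,): print(z,delta(*place(z)))
E
```

```text
13.8167 [502.8155 222.8621  22.9772] 57.77821362018585 [-9.5791  1.4672 23.4608] [-0.7078  0.7458 -0.3481]
28 [ 0.0008 -0.0007  0.0037  0.0011  0.0023  0.0026]
```

```bash
python3 - <<'E'
from h import *
T=cams.grab_frame("top");S=cams.grab_frame("side");s=r.sense();print(s['eef_pos'],s['contact_force'])
a=cv2.resize(T['color'][200:310,120:250],(472,400),interpolation=2);b=cv2.resize(S['color'][290:400,280:370],(327,400),interpolation=2)
cv2.imwrite("pics/c6.png",np.hstack([a,b]))
for z in(48,52): print(z,[proj(T,cw(x,-70,z)).round(1) for x in(-28,28)],[proj(S,cw(x,70,z)).round(1) for x in(-28,28)],[proj(S,cw(x,70,z-40)).round(1) for x in(-28,28)])
E
```

```text
[502.8147 222.8627  22.9668] [-10.1529   1.9876  23.2357]
48 [array([229.6, 268.8]), array([225. , 241.5])] [array([349.1, 363.5]), array([319.4, 368.5])] [array([348.4, 375.4]), array([319.6, 380.3])]
52 [array([229.3, 268.6]), array([224.6, 241.3])] [array([349.1, 362.2]), array([319.3, 367.3])] [array([348.4, 374.2]), array([319.6, 379.2])]
```

View pics/c6.png

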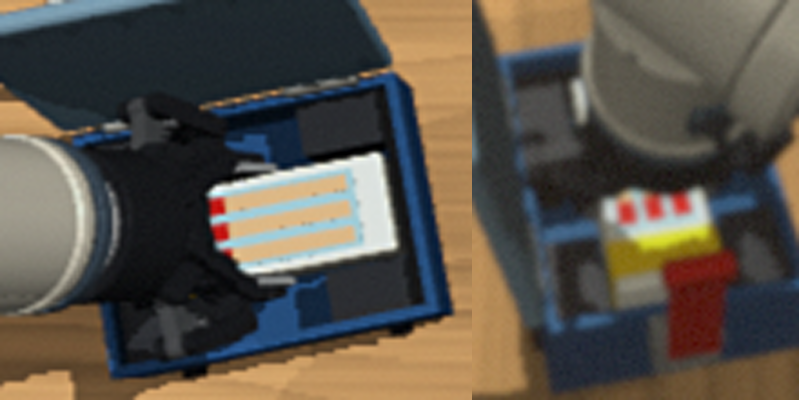

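The top view shows the carrier flat in the channel, its -y end at (226,242) to (230,269), matching y = -70. In the side crop it lies between the bed blocks, in line with the channel, and the 23 N upward push says it bears on the floor. I ease off, release and lift straight up.

>>> {"name": "send_rows", "arguments": {"targets": [-0.0004,0,-0.001,0,0,0,-0.1,-0.0004,0,-0.001,0,0,0,0.5,-0.0004,0,-0.001,0,0,0,0.6,-0.0004,0,-0.001,0,0,0,0.6,-0.0004,0,-0.001,0,0,0,0.6,-0.004,0,-0.01,0,0,0,0.6,-0.01,0,-0.028,0,0,0,0.6,-0.021,0,-0.056,0,0,0,0.6,-0.035,0,-0.094,0,0,0,0.6,-0.048,0,-0.132,0,0,0,0.6,-0.06,0,-0.165,0,0,0,0.6,-0.06,0,-0.165,0,0,0,0.6]}}

```text
clock: 14.92
eef_pos: [505.8, 224.6, 203.7]
tcp_rot: [3.132, 0.346, 1.758]
contact_force: [1.1, 0.7, -0.2]
opening: 0.8
grasp_force: 0.0
```

```bash
python3 - <<'E'
from h import *
f=cams.grab_frame("wrist");s=r.sense();print(s['clock'],s['eef_pos'],s['contact_force'],s['qpos'],f['xyz'])
cv2.imwrite("pics/w7.png",f['color'])
for z in (48,54): print(z,[proj(f,cw(x,y,z)).round(0) for x in(-28,28) for y in(-70,70)])
print("bed44",[proj(f,cw(x,y,44)).round(0) for x in(-33,33) for y in(-76,-30,30,76)])
E
```

```text
14.9667 [504.7122 223.9873 200.5312] [ 0.8063 -0.6074 -0.4992] [ 0.6102  0.349   1.7635 -0.3433  1.1909  0.5753] [482.0169 339.347  313.4273]
48 [array([285., 228.]), array([272.,  48.]), array([350., 228.]), array([360.,  48.])]
54 [array([284., 233.]), array([271.,  50.]), array([351., 232.]), array([361.,  50.])]
bed44 [array([280., 231.]), array([276., 185.]), array([270., 109.]), array([264.,  36.]), array([356., 231.]), array([359., 185.]), array([364., 109.]), array([368.,  37.])]
```

View pics/w7.png

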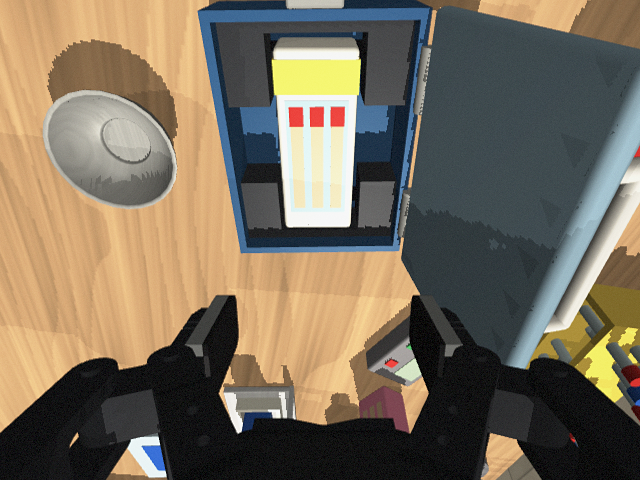

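The wrist view shows the carrier lying in the channel, its corners at (285,226), (352,228), (273,50) and (360,50). The predicted corners for a top face at z = 48 match within 2 px, so it sits on the floor. Next I go above the lid's bar.

```bash
python3 - <<'E'
from h import *
s=r.sense();R0=R.from_euler('xyz',s['tcp_rot'])
tg=R.from_euler('xyz',[-2.8,-.002,1.755])
print(s['eef_pos'],"up",delta([540,232,300],tg)); print("over",delta([672,253,293],tg))
for n in("top","side"):
    f=cams.grab_frame(n); 
    b=HG+R.from_euler('z',CY).apply([-120*np.cos(1.75)+38*np.sin(1.75),0,120*np.sin(1.75)+38*np.cos(1.75)])
    yv=R.from_euler('z',CY).apply([0,45,0]); u=proj(f,b);print(n,b,u,proj(f,b+yv),proj(f,b-yv))
    x,y=u.astype(int)
    for q in blobs(f,(0,0,120),(180,60,255),(max(x-40,0),max(y-45,0),x+40,y+45),30): print(q)
E
```

```text
[504.7122 223.9873 200.5312] up [-0.0326  0.0368 -0.0937  0.3453  0.3461 -0.0546]
over [-0.034   0.1703 -0.0849  0.3453  0.3461 -0.0546]
top [630.501  247.8138 175.305 ] [162.7036 183.4545] [137.3481 188.0831] [187.9707 178.842 ]
((np.float64(159.5542449951172), np.float64(188.1266212463379)), 304.0, [[129.10000610351562, 186.3000030517578], [187.0, 174.89999389648438], [190.0, 190.0], [132.10000610351562, 201.39999389648438]])
side [630.501  247.8138 175.305 ] [252.9118 302.4618] [254.8557 322.846 ] [251.1294 283.7709]
((np.float64(258.11373138427734), np.float64(295.98064041137695)), 1529.5, [[235.0, 258.0], [267.3999938964844, 252.5], [281.20001220703125, 333.8999938964844], [248.8000030517578, 339.5]])
```

>>> {"name": "send_rows", "arguments": {"targets": [-0.033,0.015,-0.05,0.1,0.1,-0.015,0,-0.033,0.037,-0.094,0.2,0.2,-0.03,-0.3,-0.033,0.06,-0.092,0.345,0.346,-0.055,-0.5,-0.033,0.1,-0.089,0.345,0.346,-0.055,-0.5,-0.034,0.14,-0.087,0.345,0.346,-0.055,-0.5,-0.034,0.17,-0.085,0.345,0.346,-0.055,-0.5,-0.034,0.17,-0.085,0.345,0.346,-0.055,-0.5,-0.034,0.17,-0.085,0.345,0.346,-0.055,-0.5,-0.034,0.17,-0.085,0.345,0.346,-0.055,-0.5,-0.034,0.17,-0.085,0.345,0.346,-0.055,-0.5]}}

```text
clock: 15.9
eef_pos: [669.1, 252.2, 287.0]
tcp_rot: [-2.791, 0.001, 1.756]
contact_force: [-0.0, -0.2, -0.1]
opening: 0.255
grasp_force: 0.0
```

```bash
python3 - <<'E'
from h import *
s=r.sense();print(s['clock'],s['eef_pos'],s['tcp_rot'],s['opening'])
print(delta(*P(1.75,.35,-40),s));print(delta(*P(1.75,.35,12),s))
E
```

```text
15.9 [669.0571 252.1738 287.0433] [-2.7915  0.0013  1.7559] 0.25530536156181527
[ 0.0029  0.002   0.0782 -0.0001  0.0006 -0.0023]
[ 0.003   0.002   0.1302 -0.0001  0.0006 -0.0023]
```

>>> {"name": "send_rows", "arguments": {"targets": [0.001,0.001,0.03,0,0,-0.002,-0.5,0.002,0.001,0.06,0,0,-0.002,-0.5,0.003,0.001,0.085,0,0,-0.002,-0.5,0.003,0.001,0.105,0,0,-0.002,-0.5,0.003,0.001,0.12,0,0,-0.002,-0.5,0.003,0.001,0.128,0,0,-0.002,-0.5,0.003,0.001,0.128,0,0,-0.002,-0.6,0.003,0.001,0.128,0,0,-0.002,-1,0.003,0.001,0.128,0,0,-0.002,-1,0.003,0.001,0.128,0,0,-0.002,-1,0.003,0.001,0.128,0,0,-0.002,-1], "grip_force": 25}}

```text
clock: 16.82
eef_pos: [627.8, 247.3, 167.2]
tcp_rot: [-2.793, -0.0, 1.757]
contact_force: [-2.4, 1.0, -5.2]
opening: 0.108
grasp_force: 25.4
```

```bash
python3 - <<'E'
from h import *
s=r.sense();print(s['clock'],s['eef_pos'],s['tcp_rot'],s['opening'],s['grasp_force'],s['contact_force'])
for t in np.arange(1.75,.7,-.0875): print(round(t,2),delta(*P(t,.2*t,12),s))
E
```

```text
16.8167 [627.7858 247.3484 167.2426] [-2.7934 -0.      1.7573] 0.10796676568811739 25.421115159988403 [-2.4351  0.977  -5.1833]
1.75 [-0.     -0.0002  0.0035  0.0018 -0.0002 -0.0004]
1.66 [-0.0001 -0.0109  0.0024 -0.0157 -0.0002 -0.0004]
1.58 [-0.0001 -0.0217  0.0024 -0.0332 -0.0002 -0.0004]
1.49 [-0.0001 -0.0325  0.0033 -0.0507 -0.0002 -0.0005]
1.4 [-0.0001 -0.0431  0.0051 -0.0682 -0.0002 -0.0005]
1.31 [-0.0001 -0.0536  0.0079 -0.0857 -0.0002 -0.0005]
1.23 [-0.0001 -0.0637  0.0115 -0.1032 -0.0002 -0.0005]
1.14 [-0.0001 -0.0735  0.0161 -0.1207 -0.0002 -0.0005]
1.05 [-0.0001 -0.0829  0.0216 -0.1382 -0.0002 -0.0005]
0.96 [-0.0001 -0.0917  0.0278 -0.1557 -0.0001 -0.0005]
0.88 [-0.0001 -0.1     0.0348 -0.1732 -0.0001 -0.0005]
0.79 [-0.0001 -0.1076  0.0425 -0.1907 -0.0001 -0.0005]
0.7 [-0.0001 -0.1145  0.0509 -0.2082 -0.0001 -0.0005]
```

>>> {"name": "send_rows", "arguments": {"targets": [0,-0.0107,-0.001,-0.0175,0,0,-1,0,-0.0215,-0.001,-0.035,0,0,-1,0,-0.0323,0,-0.0525,0,0,-1,0,-0.0429,0.0016,-0.07,0,0,-1,0,-0.0534,0.0044,-0.0875,0,0,-1,0,-0.0635,0.008,-0.105,0,0,-1,0,-0.0733,0.0126,-0.1225,0,0,-1,0,-0.0827,0.0181,-0.14,0,0,-1,0,-0.0915,0.0243,-0.1575,0,0,-1,0,-0.0998,0.0313,-0.175,0,0,-1,0,-0.1074,0.039,-0.1925,0,0,-1,0,-0.1143,0.0474,-0.21,0,0,-1]}}

```text
clock: 17.82
eef_pos: [507.5, 223.7, 162.8]
tcp_rot: [-3.008, 0.001, 1.758]
contact_force: [2.9, -3.8, -2.1]
opening: 0.1
grasp_force: 25.2
```

```bash
python3 - <<'E'
from h import *
s=r.sense();print(s['clock'],s['eef_pos'],s['tcp_rot'],s['opening'],s['grasp_force'],s['contact_force'])
for t in np.r_[np.arange(.7,-.01,-.07),-.02]: print(round(t,2),delta(*P(t,.2*t,12),s))
E
```

```text
17.8167 [507.4719 223.665  162.8253] [-3.0077  0.0012  1.7576] 0.09950634748028658 25.17832785844803 [ 2.9257 -3.7807 -2.0739]
0.7 [ 0.0009 -0.0018  0.0046  0.0061  0.0012 -0.0004]
0.63 [ 0.0009 -0.0082  0.0105 -0.0079  0.0012 -0.0004]
0.56 [ 0.0009 -0.0141  0.0168 -0.0219  0.0012 -0.0004]
0.49 [ 0.0009 -0.0196  0.0236 -0.0359  0.0012 -0.0003]
0.42 [ 0.0009 -0.0246  0.0307 -0.0499  0.0012 -0.0003]
0.35 [ 0.0009 -0.0291  0.0382 -0.0639  0.0012 -0.0003]
0.28 [ 0.0009 -0.0331  0.0459 -0.0779  0.0012 -0.0003]
0.21 [ 0.0009 -0.0365  0.054  -0.0919  0.0012 -0.0003]
0.14 [ 0.0009 -0.0393  0.0623 -0.1059  0.0012 -0.0003]
0.07 [ 0.0009 -0.0416  0.0707 -0.1199  0.0012 -0.0003]
-0.0 [ 0.0009 -0.0432  0.0793 -0.1339  0.0012 -0.0003]
-0.02 [ 0.0009 -0.0436  0.0818 -0.1379  0.0012 -0.0003]
```

>>> {"name": "send_rows", "arguments": {"targets": [0,-0.0064,0.0059,-0.014,0,0,-1,0,-0.0123,0.0122,-0.028,0,0,-1,0,-0.0178,0.019,-0.042,0,0,-1,0,-0.0228,0.0261,-0.056,0,0,-1,0,-0.0273,0.0336,-0.07,0,0,-1,0,-0.0313,0.0413,-0.084,0,0,-1,0,-0.0347,0.0494,-0.098,0,0,-1,0,-0.0362,0.0536,-0.105,0,0,-1,0,-0.0375,0.0577,-0.112,0,0,-1,0,-0.0387,0.0619,-0.119,0,0,-1,0,-0.0393,0.064,-0.123,0,0,-1,0,-0.0398,0.0661,-0.126,0,0,-1]}}

```text
clock: 18.82
eef_pos: [459.0, 214.6, 101.9]
tcp_rot: [-3.13, 0.001, 1.758]
contact_force: [-0.2, -6.3, 0.5]
opening: 0.098
grasp_force: 25.8
```

```bash
python3 - <<'E'
from h import *
s=r.sense();print(s['clock'],s['eef_pos'],s['tcp_rot'],s['opening'],s['grasp_force'],s['contact_force'])
for t in (.09,.07,.03,0,-.02): print(round(t,2),delta(*P(t,.2*t,12),s))
E
```

```text
18.8167 [459.0418 214.6301 101.9213] [-3.1298  0.0014  1.7577] 0.09836098041299876 25.78973025083542 [-0.2111 -6.3266  0.5024]
0.09 [ 0.0007 -0.0004  0.0013  0.0062  0.0014 -0.0001]
0.07 [ 0.0007 -0.0013  0.0036  0.0022  0.0014 -0.0001]
0.03 [ 0.0007 -0.0029  0.0084 -0.0058  0.0014 -0.0001]
0 [ 0.0007 -0.004   0.012  -0.0118  0.0014 -0.0001]
-0.02 [ 0.0007 -0.0047  0.0144 -0.0158  0.0014 -0.0001]
```

>>> {"name": "send_rows", "arguments": {"targets": [0,-0.0005,0.0015,-0.002,0,0,-1,0,-0.001,0.003,-0.004,0,0,-1,0,-0.0015,0.0045,-0.006,0,0,-1,0,-0.002,0.006,-0.008,0,0,-1,0,-0.0025,0.007,-0.01,0,0,-1,0,-0.0025,0.008,-0.011,0,0,-1,0,-0.003,0.009,-0.012,0,0,-1,0,-0.003,0.0095,-0.012,0,0,-1,0,-0.003,0.0095,-0.012,0,0,-1,0,-0.003,0.0095,-0.012,0,0,-1]}}

```text
clock: 19.65
eef_pos: [456.1, 214.1, 92.8]
tcp_rot: [3.142, 0.001, 1.758]
contact_force: [-2.5, -6.1, 4.8]
opening: 0.101
grasp_force: 26.4
```

```bash
python3 - <<'E'
from h import *
s=r.sense();print(s['clock'],s['eef_pos'],s['tcp_rot'],s['opening'],s['grasp_force'],s['contact_force'])
print(delta(*P(0,0,8.5),s))
E
```

```text
19.65 [456.1092 214.1103  92.8403] [3.1416 0.0013 1.7577] 0.1009966663700975 26.3765886425972 [-2.453  -6.0615  4.7896]
[ 0.0007 -0.0012 -0.0007  0.      0.0013 -0.0001]
```

>>> {"name": "send_rows", "arguments": {"targets": [0,0,0.001,0,0,0,-1,0,0,0.002,0,0,0,-1,0,0,0.002,0,0,0,-1,0,0,0.002,0,0,0,-1]}}

```text
clock: 19.98
eef_pos: [456.1, 214.1, 92.3]
tcp_rot: [-3.142, 0.001, 1.758]
contact_force: [-8.3, -8.1, 25.6]
opening: 0.104
grasp_force: 28.5
```

>>> {"name": "send_rows", "arguments": {"targets": [0,0,-0.0015,0,0,0,-1,0,0,-0.0015,0,0,0,-0.5,0,0,-0.0015,0,0,0,-0.3,0,0,-0.0015,0,0,0,-0.3,0,0,-0.0015,0,0,0,-0.3,0,0,-0.02,0,0,0,-0.3,0,0,-0.05,0,0,0,-0.5,0,0,-0.09,0,0,0,-1,0,0,-0.13,0,0,0,-1,0,0,-0.13,0,0,0,-1]}}

```text
clock: 20.82
eef_pos: [459.3, 216.5, 227.1]
tcp_rot: [3.131, -0.002, 1.757]
contact_force: [1.7, 1.8, 0.5]
opening: 0.001
grasp_force: 0.0
```

```bash
python3 - <<'E'
from h import *
s=r.sense();print(s['clock'],s['eef_pos'],s['contact_force'],s['opening'])
T=cams.grab_frame("top");S=cams.grab_frame("side")
for n,f in(("T",T),("S",S)):
    print(n,"bar pred",proj(f,cw(-48,0,102)).round(1))
    x0,y0,x1,y1=(140,255,245,305) if n=="T" else (320,285,375,345)
    print([b for b in blobs(f,(0,0,165),(180,45,255),(x0,y0,x1,y1),40)])
    x,y=proj(f,cw(0,120,120)).astype(int)
    print("red",blobs(f,(0,150,60),(6,255,255),(x-45,y-40,x+45,y+40)))
    th=2.1
    tip=lambda th,w: cw(w,102+65*np.cos(th)*-1+16*np.sin(th),64+65*np.sin(th)+16*np.cos(th))
    for th in (1.57,1.9,2.1): print(th,tip(th,0),proj(f,tip(th,13)).round(1),proj(f,tip(th,-13)).round(1))
E
```

```text
20.8167 [459.3059 216.5245 227.1366] [1.7417 1.7665 0.5122] 0.0011026631340312675
T bar pred [189.5 284.4]
[((189.47947692871094, 283.4007987976074), 144.0, [[165.39999389648438, 286.20001220703125], [212.6999969482422, 276.3999938964844], [213.5, 280.6000061035156], [166.3000030517578, 290.3999938964844]])]
red []
1.57 [480.072  339.392  129.0127] [116.5 263.3] [118.4 277.3]
1.9 [476.3154 359.2461 120.3369] [107.5 265.7] [109.5 279.5]
2.1 [474.3686 369.5353 112.0311] [103.9 267. ] [105.8 280.8]
S bar pred [351.7 314. ]
[((352.16839599609375, 314.44083404541016), 171.0, [[342.6000061035156, 295.79998779296875], [348.0, 293.8999938964844], [361.70001220703125, 333.0], [356.29998779296875, 334.8999938964844]])]
red [((np.float64(342.0045280456543), np.float64(373.5950241088867)), 313.5, [[332.79998779296875, 360.79998779296875], [350.0, 360.0], [351.20001220703125, 386.3999938964844], [334.1000061035156, 387.20001220703125]])]
1.57 [480.072  339.392  129.0127] [333.1 364.5] [348.6 361.9]
1.9 [476.3154 359.2461 120.3369] [335.6 378.2] [351.3 375.5]
2.1 [474.3686 369.5353 112.0311] [336.9 386.7] [352.6 384. ]
```

```bash
python3 - <<'E'
from h import *
s=r.sense();print(s['eef_pos'],s['tcp_rot'],s['contact_force'])
D=down(CY+np.pi/2)
for q in [(0,165,200),(0,165,116),(0,145,116),(0,134,117)]: print(q,delta(cw(*q),D))
E
```

```text
[456.6674 215.2484 221.6396] [ 3.1381 -0.0007  1.7572] [-0.1565 -0.4859 -0.8156]
(0, 165, 200) [ 0.1647  0.0459  0.0219  0.0035 -0.0007 -0.0006]
(0, 165, 116) [ 0.1646  0.0456  0.1059  0.0035 -0.0007 -0.0006]
(0, 145, 116) [ 0.1446  0.0456  0.1059  0.0035 -0.0007 -0.0006]
(0, 134, 117) [ 0.1336  0.0456  0.1049  0.0035 -0.0007 -0.0006]
```

>>> {"name": "send_rows", "arguments": {"targets": [0.04,0.015,0,0.0035,0,0,-1,0.08,0.03,0,0.0035,0,0,-1,0.12,0.04,0,0.0035,0,0,-1,0.15,0.046,0,0.0035,0,0,-1,0.165,0.046,0.02,0.0035,0,0,-1,0.165,0.046,0.05,0.0035,0,0,-1,0.165,0.046,0.08,0.0035,0,0,-1,0.165,0.046,0.106,0.0035,0,0,-1,0.165,0.046,0.106,0.0035,0,0,-1,0.165,0.046,0.106,0.0035,0,0,-1]}}

```text
clock: 21.75
eef_pos: [468.6, 384.1, 111.4]
tcp_rot: [-3.133, 0.003, 1.757]
contact_force: [0.3, -0.5, 0.4]
opening: 0.001
grasp_force: 0.0
```

```bash
python3 - <<'E'
from h import *
s=r.sense();print(s['clock'],s['eef_pos'],s['tcp_rot'],s['contact_force'])
D=down(CY+np.pi/2)
for t in (None,1.67,1.43,1.2,1.0,.8,.6,.4,.2,.1,0):
    q=(0,150,116) if t is None else (0,102-55*np.cos(t)+16*np.sin(t)+11,64+55*np.sin(t)+16*np.cos(t))
    print(t,np.round(q,1),delta(cw(*q),D,s)[:3])
E
```

```text
21.75 [468.5903 384.093  111.4416] [-3.1329  0.0029  1.7573] [ 0.2637 -0.5395  0.4155]
None [  0 150 116] [-0.014   0.0029 -0.0045]
1.67 [  0.  134.4 117.1] [-0.0297  0.0029 -0.0056]
1.43 [  0.  121.1 120.7] [-0.0429  0.0029 -0.0092]
1.2 [  0.  108.  121.1] [-0.056   0.0029 -0.0095]
1.0 [  0.   96.7 118.9] [-0.0673  0.0029 -0.0073]
0.8 [  0.   86.2 114.6] [-0.0779  0.003  -0.003 ]
0.6 [  0.   76.6 108.3] [-0.0874  0.003   0.0034]
0.4 [  0.   68.6 100.2] [-0.0954  0.0031  0.0115]
0.2 [ 0.  62.3 90.6] [-0.1017  0.0032  0.0211]
0.1 [ 0.  59.9 85.4] [-0.1041  0.0032  0.0263]
0 [ 0. 58. 80.] [-0.1059  0.0033  0.0317]
```

>>> {"name": "send_rows", "arguments": {"targets": [-0.014,0.001,0,0,0,0,-1,-0.03,0.001,-0.001,0,0,0,-1,-0.043,0.001,-0.0045,0,0,0,-1,-0.056,0.001,-0.005,0,0,0,-1,-0.067,0.001,-0.003,0,0,0,-1,-0.078,0.001,0.0015,0,0,0,-1,-0.087,0.001,0.008,0,0,0,-1,-0.095,0.001,0.016,0,0,0,-1,-0.0985,0.001,0.021,0,0,0,-1,-0.1015,0.001,0.0255,0,0,0,-1,-0.104,0.001,0.03,0,0,0,-1,-0.106,0.001,0.033,0,0,0,-1]}}

```text
clock: 22.75
eef_pos: [490.1, 281.1, 79.8]
tcp_rot: [-3.136, 0.0, 1.757]
contact_force: [-1.8, 6.8, 12.0]
opening: -0.001
grasp_force: 6.4
```

```bash
python3 - <<'E'
from h import *
S=cams.grab_frame("side");T=cams.grab_frame("top");s=r.sense();print(s['clock'],s['eef_pos'],s['contact_force'])
print(delta(cw(0,56,79),down(CY+np.pi/2),s))
E
```

```text
22.85 [490.1196 281.2403  80.22  ] [ 0.0226 -0.3494 -0.4969]
[-0.0029  0.0009  0.0012 -0.0052  0.0005 -0.0005]
```

>>> {"name": "send_rows", "arguments": {"targets": [-0.003,0.001,0.001,0,0,0,-1,-0.003,0.001,0.002,0,0,0,-1,-0.003,0.001,0.003,0,0,0,-1,-0.003,0.001,0.003,0,0,0,-1]}}

```text
clock: 23.18
eef_pos: [491.8, 279.2, 79.6]
tcp_rot: [-3.137, -0.001, 1.757]
contact_force: [-8.8, 0.3, 23.7]
opening: -0.005
grasp_force: 12.0
```

Firm at 79.6 mm with 24 N, so the clamp is flat on the lid. Lift off and verify.

>>> {"name": "send_rows", "arguments": {"targets": [-0.003,0.001,-0.002,0,0,0,-1,-0.003,0.001,-0.02,0,0,0,-1,-0.003,0.001,-0.06,0,0,0,-1,-0.003,0.001,-0.1,0,0,0,-1,-0.043,-0.02,-0.13,0,0,0,-1,-0.083,-0.06,-0.15,0,0,0,-1,-0.123,-0.1,-0.15,0,0,0,-1,-0.163,-0.13,-0.15,0,0,0,-1,-0.2,-0.15,-0.15,0,0,0,-1,-0.2,-0.15,-0.15,0,0,0,-1,-0.2,-0.15,-0.15,0,0,0,-1]}}

```text
clock: 24.1
eef_pos: [378.9, 50.8, 228.0]
tcp_rot: [-3.135, 0.002, 1.757]
contact_force: [0.8, 0.6, 0.4]
opening: -0.001
grasp_force: 0.0
```

```bash
python3 - <<'E'
from h import *
s=r.sense();print(s['clock'],s['eef_pos'],s['contact_force'])
for n in("top","side"):
    f=cams.grab_frame(n)
    print(n,"pred clamp outline z80",[proj(f,cw(x,y,80)).round(1) for x in(-13,13) for y in(30,102)])
    x,y=proj(f,cw(0,70,80)).astype(int)
    print("red",blobs(f,(0,150,60),(6,255,255),(x-45,y-45,x+45,y+45)))
    x0,y0,x1,y1=(140,255,245,305) if n=="top" else (320,285,375,345)
    print("bar",proj(f,cw(-48,0,102)).round(1),[b[0] for b in blobs(f,(0,0,165),(180,45,255),(x0,y0,x1,y1),40)])
    x,y=proj(f,[512,-322,0]).astype(int)
E
```

```text
24.1 [378.8671  50.8345 228.0433] [0.771  0.5592 0.4069]
top pred clamp outline z80 [array([174.3, 269.8]), array([137.3, 276.8]), array([172.3, 256.7]), array([135.4, 263.6])]
red [((np.float64(152.92432403564453), np.float64(266.3540573120117)), 485.5, [[131.1999969482422, 261.79998779296875], [172.1999969482422, 255.3000030517578], [174.60000610351562, 270.8999938964844], [133.6999969482422, 277.3999938964844]])]
bar [189.5 284.4] [(187.55768966674805, 283.78846168518066)]
side pred clamp outline z80 [array([336.8, 336.8]), array([345.5, 370.1]), array([323.2, 339. ]), array([331. , 372.6])]
red [((np.float64(334.23159408569336), np.float64(357.5587158203125)), 456.0, [[322.6000061035156, 340.20001220703125], [337.5, 336.8999938964844], [345.8999938964844, 374.8999938964844], [330.8999938964844, 378.20001220703125]])]
bar [351.7 314. ] [(352.8499984741211, 314.0500011444092)]
```

The clamp outline and bar match the predicted "flat" and "shut" positions in both views. Handing in.

```bash
python3 -c "
from rig import r
print(r.sign_off())"
```

```text
the job is handed in; nothing more can be done
None
```

The carrier lies flat on the floor of the case's bed, the lid was lowered shut under grip, and the red clamp is down flat on it; I handed the job in at about 24 s, and the sign-off returned no verdict.

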